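# Load a brass casting into a third hand's self-closing tweezers

## Task

Squeeze the wooden grips of the third hand's self-closing tweezers so that the jaws open wide, slide the third hand until the stem of the brass casting in the drying block stands between the open jaws and presses lightly on the end of the stop rod, and then let go completely so that the tweezers grip the stem. Then pick the third hand up by the block at its tail, so that the casting comes straight up out of its hole, and stand it down on the bench with the casting hanging over the ring on the soldering board, clear of the board, and leave it there. Be gentle: the soft casting bends if it is pushed hard, it is hot so your fingers must not touch it, and the other tools on the bench stay where they are.

Things in the scene. Friction and masses are not known exactly. Their poses are not given: they have to be found in the camera images.
- third_hand: Loose stand, 0.43 kg (2 to 4 N to slide it), holding self-closing cross-lock tweezers level, 55 mm above the bench. Origin: on the bench under the pivot of the two tweezer arms; x points to the jaws, z up. Dark steel base 100 x 70 x 14 mm, from x = -67 to +33 mm. From the pivot the two arms bow out to the wooden grips, cross and end in the jaws, so squeezing the grips opens the jaws.
- grips (a point): Midway between the two wooden grips, at third_hand (50, 0, 55) mm, axes as third_hand. Each grip is 15 mm high and runs from x = 29 to 71 mm; outer faces 42 mm apart (along y) at rest, 35 mm squeezed to the end stop. Its jaw end (x = 65 to 71 mm) has a ridge 5 mm proud, which keeps fingers from slipping forward. Full squeeze takes 13 N; 20 to 30 N holds it.
- tail_block (a point): Centre of the steel tail block on the base, at third_hand (-17, 0, 58) mm, axes as third_hand; 26 mm (x) x 16 mm (y) x 34 mm high (z = 41 to 75 mm), on a narrower post. Lifting here does not open the jaws; the weight lies about 20 mm ahead of it (+x), so grip it firmly.
- jaws (a point): Midway between the two flat jaws, at third_hand (129, 0, 55) mm, axes as third_hand. Jaws: x = 103 to 155 mm, z = 50 to 60 mm, 7 mm apart at rest, 22 mm open. A stop rod with a small flat head (6 wide, 8 high) lies on the centre line from the pivot to between the jaws; its face lies between x = 108 and 130 mm, set differently each time and not measured: feel for it.
- jaw_left (a joint): Swing of the tweezer arm whose grip is at +y, rad: 0 at rest (shut), about 0.013 gripping the stem, 0.065 fully open. A spring shuts it (about 4 N at the stem). The jaws' gap is about 7 mm + 120 mm x (left + right angle).
- jaw_right (a joint): Same for the arm whose grip is at -y.
- casting: Loose brass casting, 45 g, round about its upright z axis, 62 mm high: foot 12 mm in diameter (z = 0 to 18), bell 26 mm (z = 18 to 29), straight stem 10 mm (z = 29 to 62), which bends if pushed with more than about 8 N. Origin: centre of the foot's underside. At the start the foot stands in the drying block's hole, origin 18 mm and stem top 80 mm above the bench.
- stem (a point): Point on the casting's axis 37 mm above the foot's underside: 55 mm above the bench, the height of the jaws, while it stands in the block.
- foot (a point): Centre of the underside of the casting's foot.
- block_hole (a point): Centre of the mouth of the hole in the wooden drying block, 36 mm above the bench. The block is fixed, 70 x 70 x 36 mm, the hole at its centre, 13 mm wide, 18 mm deep, so the casting stands in it with a little play. Axes as the block's sides.
- board_ring (a point): Centre of the dark ring (40 mm across) in the middle of the pale soldering board's upper face, 8 mm above the bench. The board is fixed, 100 x 100 mm, axes as its sides. With the third hand standing on the bench the foot hangs about 10 mm above the board; the base must stand on the bench beside the board.
- bowl: Bystander: small round brass bowl, 68 mm wide, 30 mm high; leave it. Origin at its underside.
- flux: Bystander: squat amber glass jar with white cap, 48 mm wide, 55 mm high; leave it. Origin at its underside.
- screwdriver: Bystander: small screwdriver with a wooden handle, 160 mm long, lying; leave it. Origin at its underside.
- hammer: Bystander: bench hammer, 240 mm long, lying; leave it. Origin at its underside.
- tin: Bystander: round aluminium tin, 60 mm wide, 50 mm high; leave it. Origin at its underside.
- spool: Bystander: clear plastic wire spool, 56 mm wide, 18 mm high; leave it. Origin at its underside.
- board: The pale soldering board itself; origin at the centre of its underside on the bench.
Mind the look-alikes: they are no part of the job. What is shaped like the third_hand but blue is not meant.

How it is judged:
On the way, in this order (a step that is already met when the one before it is completed fails the run):
1. with the tweezers squeezed open, the stem stands between the jaws and presses on the stop rod (jaws at least 17 mm apart, over 1.5 N) (value of joint each of jaw_left, jaw_right above 0.043 rad and contact force between third_hand and casting above 1.5 N and x of stem in the frame of third_hand above 0.11 m and y of stem in the frame of third_hand between -0.005 and 0.005 m), for 0.1 s.
2. the robot has let go of the third hand and its tweezers alone grip the stem (over 2 N), the casting still in its hole (contact force between the fingers and third_hand below 0.1 N and contact force between third_hand and casting above 2 N and distance between foot and block_hole between 0.012 and 0.022 m), for 0.2 s.
3. the tweezers have lifted the casting out of the hole (foot above the block's top) (height (world z) of foot above 0.038 m and contact force between third_hand and casting above 2 N), for 0.1 s.
At the end, for the whole second after the job is handed in: Third hand at rest flat on the bench (base within 3 mm, tilt < 0.03 rad), let go, still gripping the stem with over 2 N; casting at rest, tilt < 0.2 rad, its foot within 18 mm of the ring's middle in plan, 10 to 28 mm above the bench, not touching the board (horizontal distance between foot and board_ring below 0.018 m and height (world z) of foot between 0.01 and 0.028 m and angle between casting's own z axis and vertical below 0.2 rad and contact force between third_hand and casting above 2 N and contact force between casting and board below 0.1 N and angle between third_hand's own z axis and vertical below 0.03 rad and height (world z) of third_hand below 0.003 m and linear speed of third_hand below 0.01 m/s and linear speed of casting below 0.02 m/s).
It fails at once if the stem is pushed with more than 8 N while the tweezers are open (value of joint each of jaw_left, jaw_right above 0.03 rad and contact force between third_hand and casting above 8 N).
It fails at once if the casting is pushed or squeezed with more than 20 N by the third hand (contact force between third_hand and casting above 20 N).
It fails at once if the robot's fingers touch the hot casting (contact force between the fingers and casting above 0.3 N).
It fails at once if the third hand is tipped by more than 0.35 rad (angle between third_hand's own z axis and vertical above 0.35 rad).
It fails at once if a bystander is moved by more than 30 mm (distance of any of bowl, flux, screwdriver, hammer, tin, spool from where it was at the start of the episode above 0.03 m).
It also fails if it takes over 72 s, if anything falls off the work surface, if the arm or the gripper's body presses on something with over 40 N, if the wrist force passes 120 N, or if a joint passes its speed limit or range.

## Robot

A 6-joint arm with a two-finger parallel gripper is mounted at the origin on the work surface. World frame = base frame: x ahead of the robot, y to its left, z up, the work surface at z = 0. Lengths are in m, angles in rad, forces in N, time in s.
With the tool pointing down it reaches from about 0.25 to 0.725 m from the base axis. Payload 4 kg.
Tool frame: the origin (TCP) lies midway between the tips of the shut fingers; the grasp point (between the pads) lies pinch_z behind it (pinch_z is the distance from the TCP to the grasp point, in m); z points along the fingers, y is the direction in which the jaws open and shut (so a half turn about z gives the same grasp; the last joint's range is limited). The gripper opens to 85 mm and grips with 20 to 120 N. Pads are 22 mm wide; open, the fingers measure 114 mm over their backs; the gripper's body (76 mm by 85 mm) begins 54 mm behind the grasp point. The pads swing forward as they close: fully open they stand 13 mm farther back than shut.
Start: joints at [-1.254, 0.241, 0.005, 1.335, 0, 1.571], TCP at [0.156, -0.475, 0.209] pointing down, gripper open.
Joint ranges: [-2.72, 2.72], [-1.05, 1.87], [-1.09, 1.28], [-1.99, 2.15], [-1.42, 1.44], [-3.14, 3.14]. Speed limits (rad/s): [2.79, 2.79, 3.14, 3.14, 3.14, 3.14].

## Interface

Orientations are given as a unit quaternion [x, y, z, w].
In Python, from workcell import * gives the robot as it stands.
- The arm moves only by the tool move_arm, never from a script. Its argument "motion" is a list of rows, each a list of 3 entries, a list of its own where there are three numbers: the finger opening in mm, from 0 to 85.4, then the shift along the tool's x, y, z in units of 50 mm (1.0 is 50 mm), then the turn about the tool's z in units of 6 degrees (1.0 is 6 degrees). In form: [[claw, [dx, dy, dz], roll], ...]. A call has exactly 10 rows; each row is the pose to reach, as a shift and turn from the pose commanded when the call began, along the tool's axes at that moment; what a row does not reach only later rows make up. A row lasts 1/10 s, in which the tool goes at most 50 mm and 8.59 degrees, less where a joint would pass 70% of its speed; a pose out of reach is approached as far as the arm can. A call with a gripper value outside its range is refused whole. The fingers move at their own pace and stop on an object; the grip force is fixed at half the most. Time passes only in rows, so rows that repeat a pose let the fingers close, or fill a call up. It gives the time, the measured TCP pose, the force and the opening at its end, in the units of the state.
- get_obs(): the state, without advancing time (a new reading comes with each control period).
- camera(name): name is "side" or "top" or "wrist"; returns a dict with "color" (480x640x3 uint8, red, green, blue), "fx", "fy", "cx", "cy" (pixels), "rvec" (rotation vector, rad) and "tvec" (3), from world to camera coordinates, as OpenCV has them; the wrist camera has in their place "mount" (4x4, takes a point from camera to tool coordinates, whose origin is the TCP and whose axes are the flange's). Camera axes: x right, y down, z forward; pixel columns grow to the right and rows downward; lengths in m; the calibration is good to about 2 mm. A picture is of the moment at which its call begins: read the wrist's pose just before it. There is no depth.
- job_done(): hands the job in, once; it reports no verdict.
The state is a dict: "clock": time; "joint_pos": joint angles; "joint_vel": joint speeds; "tau": joint torques, N m; "eef_pos": TCP position; "tool_rot": TCP orientation; "ft_force": force on the tool from outside, world axes, zero at the start; "ft_torque": the same for the moment, N m; "grip_width": finger opening in m.
Only numpy, scipy, OpenCV 4.12 (cv2) and the standard library are available. Lean on these libraries where they do the work, as an engineer would, in place of code of your own. Each camera call takes 0.05 s, during which the arm holds its last target.

## Working session

There is one attempt and no reset: what is moved stays moved. The work goes in short steps, Python scripts to look and compute and a tool call to move; the robot and the scene stay as the last step left them, time stands still between calls to the robot, and variables do not carry over. Pictures are saved under pics/ and viewed, and the job is handed in when it is done.

Besides the shell and the picture viewer there is one more tool, called after "Emit:" as a command line: name --argument value ..., lists and objects as JSON in quotes. move_arm: Moves the arm, as the interface text tells. Its arguments: {"type":"object","properties":{"motion":{"type":"array","items":{"type":"array"}}},"required":["motion"]}

```bash
mkdir -p pics; ls
python3 - <<'E'
from workcell import *
import cv2
o=get_obs(); print({k:np.round(v,4) if 0 else v for k,v in o.items()})
for n in ("top","side"):
    c=camera(n); cv2.imwrite(f"pics/{n}0.png",c["color"][:,:,::-1]); print(n,{k:v for k,v in c.items() if k!="color"})
c=camera("wrist"); print(c["mount"],c["fx"]); cv2.imwrite("pics/wrist0.png",c["color"][:,:,::-1])
try: print(pinch_z)
except Exception as e: print(e)
E
```

```text
pics
{'clock': 0.0, 'joint_pos': array([-1.25396309e+00,  2.41408699e-01,  3.72938119e-03,  1.33517867e+00,
        1.45953345e-05,  1.57081243e+00]), 'joint_vel': array([ 0.0022512 ,  0.00059819,  0.00131859, -0.00163977,  0.00016228,
       -0.00014426]), 'tau': array([ 3.17159402e-04, -3.72320688e+01,  2.52406651e+01,  1.69512222e-02,
       -5.71648764e-05, -4.24985657e-06]), 'eef_pos': array([ 0.15557607, -0.47447772,  0.20801709]), 'tool_rot': array([ 9.87479054e-01,  1.57746806e-01, -1.55420693e-04, -1.01907438e-03]), 'ft_force': array([-0.24554907, -0.77537594, -0.8781143 ]), 'ft_torque': array([ 0.01485   ,  0.04887217, -0.02863021]), 'grip_width': 0.08569249564963186}
top {'fx': 604.4610226683071, 'fy': 604.4610226683071, 'cx': 326.9661331838972, 'cy': 249.7195331488747, 'rvec': array([ 2.12867183, -2.18657836,  0.15009214]), 'tvec': array([0.023436  , 0.51001382, 1.39334123])}
side {'fx': 468.96694531571507, 'fy': 468.96694531571507, 'cx': 317.12740913138475, 'cy': 231.65142349028133, 'rvec': array([ 0.12197594, -2.7176122 ,  1.47049781]), 'tvec': array([0.51848546, 0.08105197, 1.08137432])}
[[ 3.50925534e-04 -9.49703900e-01 -3.13149132e-01  8.00260909e-02]
 [ 9.99999905e-01  2.52016342e-04  3.56330535e-04  4.54469259e-04]
 [-2.59489800e-04 -3.13149227e-01  9.49703898e-01 -1.64627694e-01]
 [ 0.00000000e+00  0.00000000e+00  0.00000000e+00  1.00000000e+00]] 423.8802880433358
0.0187
```

View pics/top0.png

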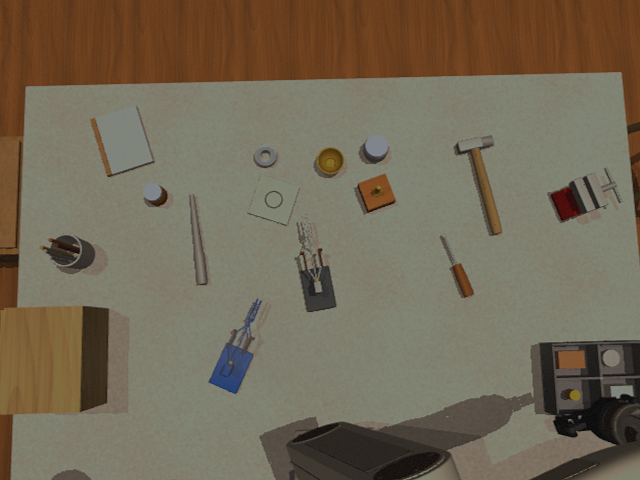

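View pics/side0.png

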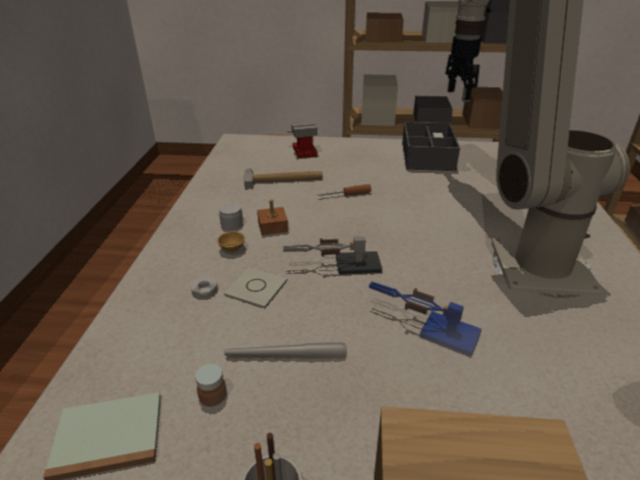

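View pics/wrist0.png

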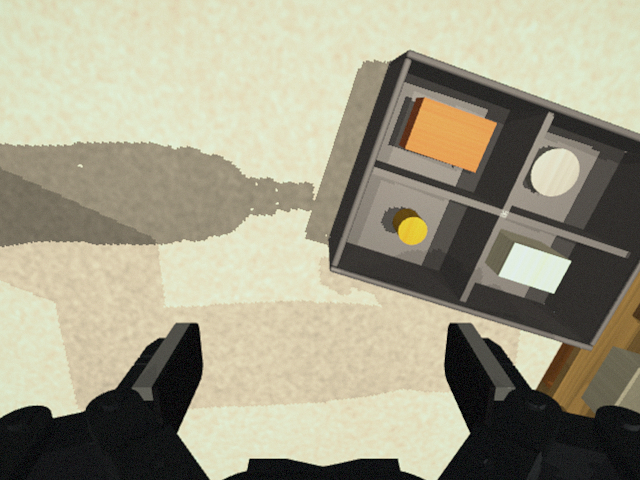

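The top view shows the dark third hand at about (318,288) with its jaws toward (305,225), the block at (377,192) and the ring at (274,200). I'll measure them on an enlarged crop.

```bash
cat > h.py <<'E'
from workcell import *
import numpy as np, cv2
from scipy.spatial.transform import Rotation as R
def ray(c,u,v,z,obs=None):
    d=np.array([(u-c["cx"])/c["fx"],(v-c["cy"])/c["fy"],1.])
    if "mount" in c:
        T=np.eye(4);T[:3,:3]=R.from_quat(obs["tool_rot"]).as_matrix();T[:3,3]=obs["eef_pos"]
        M=T@c["mount"];o=M[:3,3];d=M[:3,:3]@d
    else:
        Q=R.from_rotvec(c["rvec"]).as_matrix();o=-Q.T@c["tvec"];d=Q.T@d
    return o+d*(z-o[2])/d[2]
def proj(c,P,obs=None):
    P=np.atleast_2d(np.array(P,float))
    if "mount" in c:
        T=np.eye(4);T[:3,:3]=R.from_quat(obs["tool_rot"]).as_matrix();T[:3,3]=obs["eef_pos"]
        M=np.linalg.inv(T@c["mount"]);q=P@M[:3,:3].T+M[:3,3]
    else: q=P@R.from_rotvec(c["rvec"]).as_matrix().T+c["tvec"]
    return np.c_[q[:,0]/q[:,2]*c["fx"]+c["cx"],q[:,1]/q[:,2]*c["fy"]+c["cy"]]
E
python3 - <<'E'
from h import *
c=camera("top")
im=c["color"][130:330,220:420,::-1]
cv2.imwrite("pics/top1.png",cv2.resize(im,(600,600),interpolation=cv2.INTER_CUBIC)) 
for n,u,v,z in [("ring",274,200,.008),("stem",376,190,.08),("tailblk",319,286,.075),("jawtip",303,222,.055),("tin",376,149,.05),("bowl",330,160,.03),("spool",265,156,.018)]:
    print(n,ray(c,u,v,z))
E
```

```text
ring [0.63883196 0.13467754 0.008     ]
stem [ 0.64063103 -0.10697998  0.08      ]
tailblk [0.42234465 0.03053275 0.075     ]
jawtip [0.57441104 0.06418145 0.055     ]
tin [ 0.74744261 -0.11363924  0.05      ]
bowl [ 0.72894129 -0.00356207  0.03      ]
spool [0.74638281 0.1540598  0.018     ]
```

View pics/top1.png

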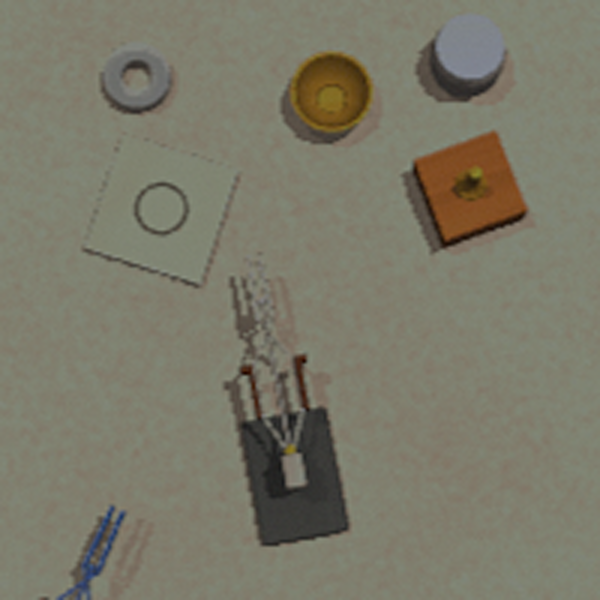

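Emit:
move_arm --motion '[[85, [0.6, -0.45, -0.3], 0], [85, [1.2, -0.9, -0.6], 0], [85, [1.9, -1.4, -0.8], 0], [85, [2.6, -1.9, -0.8], 0], [85, [3.3, -2.4, -0.8], 0], [85, [4.0, -2.9, -0.8], 0], [85, [4.7, -3.4, -0.8], 0], [85, [5.4, -3.9, -0.8], 0], [85, [6.1, -4.4, -0.8], 0], [85, [6.8, -4.9, -0.8], 0]]'

```text
clock: 1.2
eef_pos: [0.4032, -0.1348, 0.249]
tool_rot: [0.987, 0.158, 0.0, 0.0]
ft_force: [0.3, -0.9, 0.3]
grip_width: 0.0847
```

Emit:
move_arm --motion '[[85, [0.6, -0.4, 0], 0], [85, [1.2, -0.8, 0], 0], [85, [1.8, -1.2, 0], 0], [85, [2.3, -1.6, 0], 0], [85, [2.7, -2.0, 0], 0], [85, [2.7, -2.0, 0], 0], [85, [2.7, -2.0, 0], 0], [85, [2.7, -2.0, 0], 0], [85, [2.7, -2.0, 0], 0], [85, [2.7, -2.0, 0], 0]]'

```text
clock: 2.2
eef_pos: [0.4993, -0.0002, 0.2491]
tool_rot: [0.988, 0.157, 0.0, 0.0]
ft_force: [-0.7, 0.1, -0.3]
grip_width: 0.0846
```

Run:
```python
from h import *
o=get_obs();c=camera("wrist")
print(o["clock"],o["eef_pos"],R.from_quat(o["tool_rot"]).as_matrix().round(3),o["joint_pos"].round(3),o["ft_force"])
cv2.imwrite("pics/w1.png",c["color"][:,:,::-1])
import pickle;pickle.dump((o,c),open("w1.pkl","wb"))
```

```text
2.2 [ 4.99331921e-01 -1.59709254e-04  2.49133498e-01] [[ 0.951  0.31   0.   ]
 [ 0.31  -0.951 -0.   ]
 [ 0.     0.    -1.   ]] [-0.     0.226  0.09   1.435 -0.     2.826] [-0.72786853  0.06007419 -0.33491368]
```

View pics/w1.png

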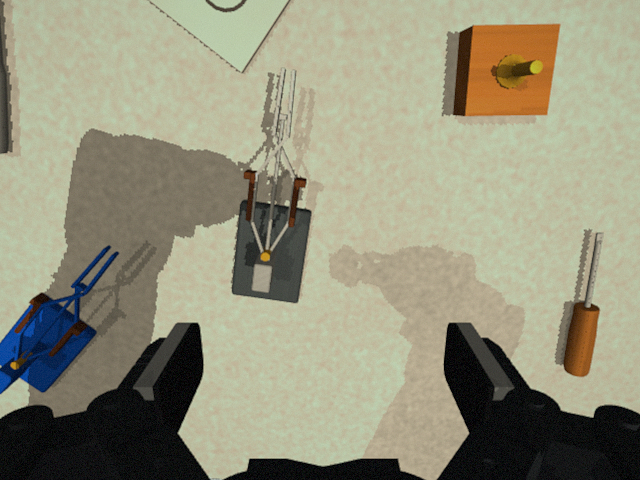

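The wrist view shows the third hand (base corners about (242,202)–(299,301), jaw tips about (287,70)) and the stem top at (537,67). I'll zoom in for better corner positions.

Run:
```python
from h import *
import pickle
o,c=pickle.load(open("w1.pkl","rb"))
im=c["color"][:,:,::-1]
a=cv2.resize(im[60:310,220:330],None,fx=2.4,fy=2.4,interpolation=cv2.INTER_CUBIC)
b=cv2.resize(im[10:130,440:580],None,fx=3.5,fy=3.5,interpolation=cv2.INTER_CUBIC)
out=np.zeros((600,264+490+20,3),np.uint8);out[:a.shape[0],:264]=a[:600];out[:420,284:]=b[:420,:490]
cv2.imwrite("pics/w1z.png",out)
```

```text
(no output)
```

View pics/w1z.png

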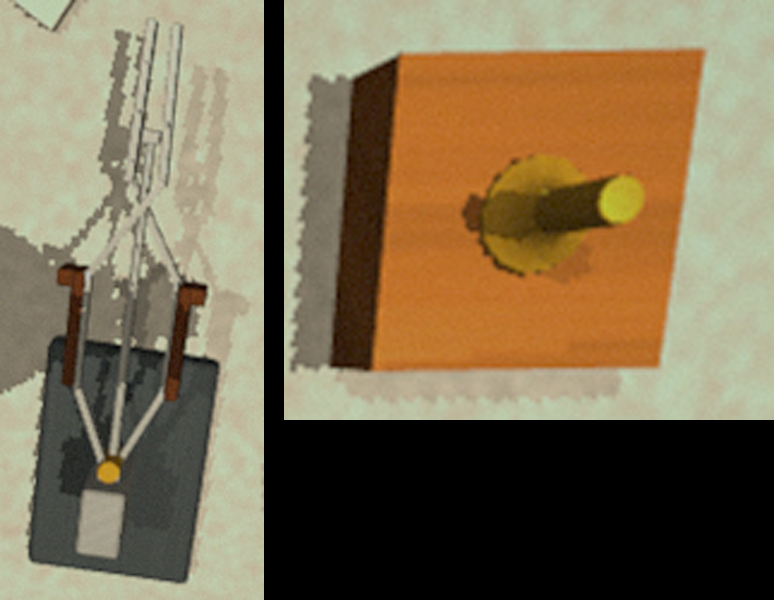

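Run:
```python
from h import *
import pickle
from scipy.optimize import least_squares
o,c=pickle.load(open("w1.pkl","rb"))
A=lambda p:np.array(p)/2.4+[220,60]
B=lambda p:(np.array(p)-[284,0])/3.5+[440,10]
obs=[]; mod=[]
for p,m in [((50,338),(33,35,14)),((220,361),(33,-35,14)),((188,582),(-67,-35,14)),((29,561),(-67,35,14)),
  ((82,490),(-4,8,75)),((124,491),(-4,-8,75)),((118,557),(-30,-8,75)),((77,554),(-30,8,75)),((152,18),(155,4.5,60)),((178,26),(155,-4.5,60))]:
    obs.append(A(p));mod.append(m)
obs=np.array(obs);mod=np.array(mod)/1e3
def w(x,m): 
    q=np.array(m,float);cs,s=np.cos(x[2]),np.sin(x[2])
    return np.c_[x[0]+cs*q[:,0]-s*q[:,1],x[1]+s*q[:,0]+cs*q[:,1],q[:,2]]
f=lambda x:(proj(c,w(x,mod),o)-obs).ravel()
r=least_squares(f,[.43,.03,.2]);print("TH",r.x,np.degrees(r.x[2]));print(f(r.x).reshape(-1,2).round(1))
# stop head
h=ray(c,*A((152,131)),.059,o)-[r.x[0],r.x[1],0];cs,s=np.cos(r.x[2]),np.sin(r.x[2]);print("head x,y",cs*h[0]+s*h[1],-s*h[0]+cs*h[1])
print("stemtop",ray(c,*B((622,199)),.08,o))
bo=np.array([B(p) for p in [(400,54),(705,50),(660,367),(373,370)]])
P=np.array([ray(c,*p,.036,o) for p in bo]);print(P,P.mean(0)); print([np.linalg.norm(P[i]-P[i-1]) for i in range(4)])
t=camera("top")
print("top proj: TH",proj(t,w(r.x,mod[:4])).round(0).tolist())
o2=P.mean(0)
print("top blk",ray(t,376.5,193,.036), ray(t,220+475/3,130+174/3,.08))
ring=ray(t,220+161.5/3,130+208.5/3,.008)
cor=np.array([ray(t,220+x/3,130+y/3,.008) for x,y in [(122,135),(240,175),(203,285),(82,250)]]);print("ring",ring,cor,cor.mean(0))
for x,y in [(112,508),(125,512)]: print("blue",ray(t,220+x/3,130+y/3,.055))
```

```text
TH [0.43916449 0.03243992 0.16242039] 9.30600299299565
[[-0.7  0. ]
 [ 0.5  1.2]
 [-0.1  1.4]
 [-0.9  0.8]
 [ 0.2 -1. ]
 [ 1.3  1.2]
 [ 0.4  1.1]
 [-0.8 -0.2]
 [-0.4 -0.8]
 [ 0.3 -2.2]]
head x,y 0.11986171849808071 -9.048496202887502e-05
stemtop [ 0.64785071 -0.11606494  0.08      ]
[[ 0.66934897 -0.07197173  0.036     ]
 [ 0.69181296 -0.13809135  0.036     ]
 [ 0.62604886 -0.16083577  0.036     ]
 [ 0.60367617 -0.09457655  0.036     ]] [ 0.64772174 -0.11636885  0.036     ]
[np.float64(0.06945425959108102), np.float64(0.06983148024187741), np.float64(0.06958610844015344), np.float64(0.06993441327076357)]
top proj: TH [[301.0, 270.0], [330.0, 264.0], [338.0, 306.0], [309.0, 311.0]]
top blk [ 0.64344378 -0.11211712  0.036     ] [ 0.64521922 -0.11256084  0.08      ]
ring [0.64007978 0.13506211 0.008     ] [[0.7018665  0.16619636 0.008     ]
 [0.66614982 0.07099001 0.008     ]
 [0.57644591 0.10268937 0.008     ]
 [0.60761035 0.19965582 0.008     ]] [0.63801815 0.13488289 0.008     ]
blue [0.39691638 0.17301759 0.055     ]
blue [0.39359256 0.16311333 0.055     ]
```

Emit:
move_arm --motion '[[85, [0, -0.2, 0], -1.4], [85, [0, -0.4, 0], -2.8], [85, [0, -0.6, 0], -4.2], [85, [0.05, -0.84, 0], -5.6], [85, [0.05, -0.84, 0], -7], [85, [0.05, -0.84, 0], -8.4], [85, [0.05, -0.84, 0], -9.8], [85, [0.05, -0.84, 0], -11.2], [85, [0.05, -0.84, 0], -12.6], [85, [0.05, -0.84, 0], -14]]'

```text
clock: 3.3
eef_pos: [0.4889, 0.0411, 0.249]
tool_rot: [0.626, 0.78, 0.0, 0.0]
ft_force: [-0.8, 0.2, 0.8]
grip_width: 0.0848
```

Emit:
move_arm --motion '[[85, [0, 0, 0], -1.4], [85, [0, 0, 0], -2.8], [85, [0, 0, 0], -4.2], [85, [0, 0, 0.3], -5.6], [85, [0, 0, 0.6], -7], [85, [0, 0, 0.9], -8.4], [85, [0, 0, 1.2], -9.8], [85, [0, 0, 1.5], -11.2], [85, [0, 0, 1.6], -12.6], [85, [0, 0, 1.6], -14]]'

```text
clock: 4.3
eef_pos: [0.488, 0.041, 0.1678]
tool_rot: [-0.056, 0.998, -0.0, -0.001]
ft_force: [-0.3, -0.2, 0.5]
grip_width: 0.0848
```

```bash
cat > look.py <<'E'
from h import *
import pickle,sys
n=sys.argv[1]; cam=sys.argv[2] if len(sys.argv)>2 else "wrist"
o=get_obs();c=camera(cam)
m=R.from_quat(o["tool_rot"]).as_matrix()
print(o["clock"],o["eef_pos"].round(4),"yaw",np.degrees(np.arctan2(m[1,0],m[0,0])).round(2),"tz",m[:,2].round(3),o["joint_pos"].round(3),o["ft_force"].round(1),o["grip_width"])
im=c["color"][:,:,::-1].copy()
if len(sys.argv)>3:
    a=[int(v) for v in sys.argv[3].split(",")]; im=im[a[1]:a[3],a[0]:a[2]]
    k=min(800/im.shape[1],600/im.shape[0]);im=cv2.resize(im,None,fx=k,fy=k,interpolation=cv2.INTER_CUBIC);im=im[:600,:800];print("k",k)
cv2.imwrite(f"pics/{n}.png",im)
pickle.dump((o,c),open(n+".pkl","wb"))
E
python3 look.py w2
```

```text
4.3 [0.488  0.041  0.1678] yaw -173.54 tz [-0.002 -0.    -1.   ] [ 0.084  0.245 -0.099  1.23   0.    -0.029] [-0.3 -0.2  0.5] 0.08484580878937942
```

View pics/w2.png

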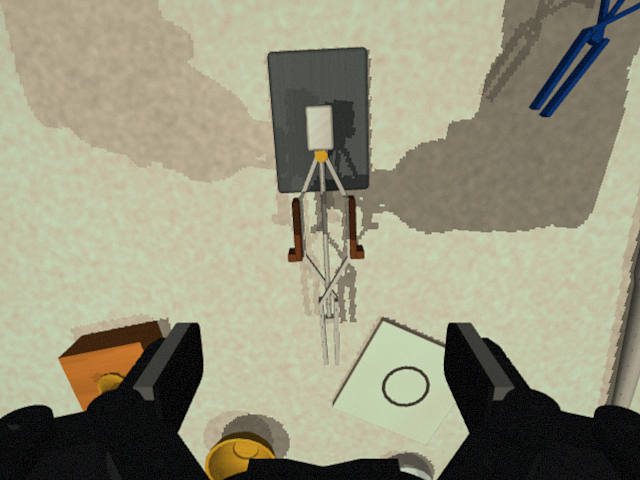

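```bash
python3 - <<'E'
from h import *
import pickle
from scipy.optimize import least_squares
o,c=pickle.load(open("w2.pkl","rb"))
mod=np.array([(33,35,14),(33,-35,14),(-67,-35,14),(-67,35,14),(-30,-8,75),(-30,8,75)])/1e3
ob=np.array([(370,188),(279,192),(268,52),(368,48),(306,107),(330,106)],float)
def w(x,q):
    cs,s=np.cos(x[2]),np.sin(x[2]);return np.c_[x[0]+cs*q[:,0]-s*q[:,1],x[1]+s*q[:,0]+cs*q[:,1],q[:,2]]
f=lambda x:(proj(c,w(x,mod),o)-ob).ravel()
r=least_squares(f,[.43,.03,.2]);print("TH",r.x,np.degrees(r.x[2]));print(f(r.x).reshape(-1,2).round(1))
print("ring",ray(c,406,386,.008,o))
print("board corners",[ray(c,*p,.008,o) for p in [(383,319),(333,405)]])
g=w(r.x,np.array([[.05,0,.055]]))[0];print("grips",g)
T=R.from_quat(o["tool_rot"]).as_matrix();print("delta tool/50",T.T@(g-o["eef_pos"])/.05)
h=ray(c,329,317,.059,o);x=r.x
hh=ray(c,330,319,.058,o)-[x[0],x[1],0];print("head", np.cos(x[2])*hh[0]+np.sin(x[2])*hh[1])
E
python3 - <<'E'
import cv2
im=cv2.imread("pics/w2.png")[180:380,260:400]
cv2.imwrite("pics/w2z.png",cv2.resize(im,None,fx=3,fy=3,interpolation=cv2.INTER_CUBIC))
E
```

```text
TH [0.43893589 0.03381938 0.15868036] 9.091714834741257
[[-0.2  2.4]
 [-1.1  2.5]
 [-1.5 -0.4]
 [ 0.2 -1.5]
 [-0.8 -0.7]
 [ 2.8 -1. ]]
ring [0.64045429 0.13317528 0.008     ]
board corners [array([0.57586717, 0.10191392, 0.008     ]), array([0.66842922, 0.07003184, 0.008     ])]
grips [0.48830773 0.04172014 0.055     ]
delta tool/50 [-0.0130317   0.01400468  2.25605158]
head 0.11708208080762075
```

View pics/w2z.png

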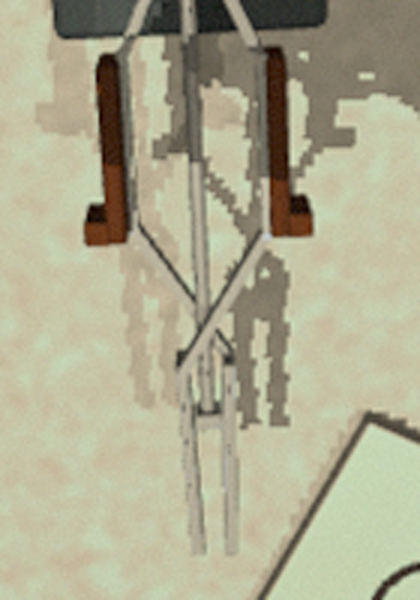

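Emit:
move_arm --motion '[[85, [0, 0, 0.4], -0.2], [85, [0, 0, 0.9], -0.4], [85, [0, 0, 1.4], -0.5], [85, [0, 0, 1.9], -0.5], [85, [0, 0, 2.4], -0.5], [85, [0, 0, 2.68], -0.5], [85, [0, 0, 2.68], -0.5], [60, [0, 0, 2.68], -0.5], [56, [0, 0, 2.68], -0.5], [56, [0, 0, 2.68], -0.5]]'

```text
clock: 5.35
eef_pos: [0.49, 0.0414, 0.0361]
tool_rot: [-0.08, 0.997, 0.0, 0.001]
ft_force: [-0.5, 1.1, 0.5]
grip_width: 0.0561
```

```bash
python3 look.py w3
```

```text
5.35 [0.49   0.0414 0.0361] yaw -170.88 tz [ 0.002  0.    -1.   ] [ 0.084  0.372 -0.299  0.898 -0.    -0.075] [-0.5  1.1  0.5] 0.05606567723625371
```

View pics/w3.png

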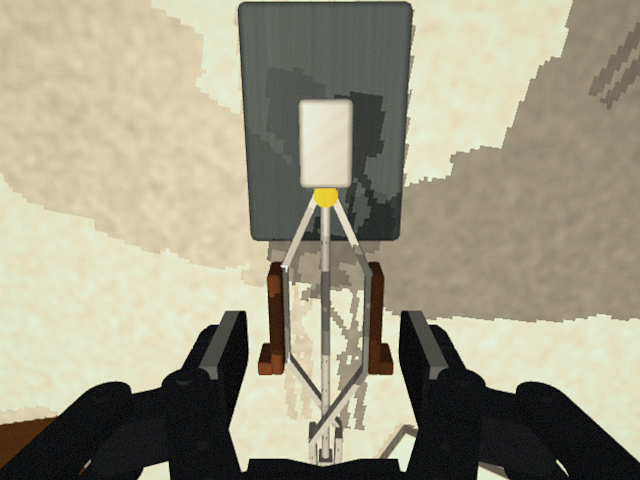

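Run:
```python
from h import *
import pickle
o,c=pickle.load(open("w3.pkl","rb"))
T=R.from_quat(o["tool_rot"]).as_matrix()
for z in (0,-.006,-.0187,-.04):
  print(z,proj(c,[o["eef_pos"]+T@np.array([x,.028,z]) for x in (.011,-.011)],o).round(0).tolist())
x=[.439,.0331,np.radians(9.2)]
cs,s=np.cos(x[2]),np.sin(x[2])
for q in [(29,21,62),(65,21,62),(71,26,62),(71,26,47),(29,-21,62),(71,-26,62)]:
  q=np.array(q)/1e3; print(q,proj(c,[[x[0]+cs*q[0]-s*q[1],x[1]+s*q[0]+cs*q[1],q[2]]],o).round(0))
```

```text
0 [[391.0, 278.0], [388.0, 324.0]]
-0.006 [[393.0, 283.0], [391.0, 331.0]]
-0.0187 [[399.0, 297.0], [395.0, 348.0]]
-0.04 [[409.0, 325.0], [405.0, 381.0]]
[0.029 0.021 0.062] [[384. 276.]]
[0.065 0.021 0.062] [[380. 363.]]
[0.071 0.026 0.062] [[392. 377.]]
[0.071 0.026 0.047] [[386. 355.]]
[ 0.029 -0.021  0.062] [[265. 276.]]
[ 0.071 -0.026  0.062] [[257. 377.]]
```

```bash
python3 look.py s3 side 290,180,450,300
python3 - <<'E'
from h import *
import pickle
o,c=pickle.load(open("s3.pkl","rb"))
T=R.from_quat(o["tool_rot"]).as_matrix()
for z in (0,-.0187,-.03):
  print(z,((proj(c,[o["eef_pos"]+T@np.array([x,y,z]) for y in (.028,-.028) for x in (.011,-.011)])-[290,180])*5).round(0).tolist())
x=[.439,.0331,np.radians(9.2)]
cs,s=np.cos(x[2]),np.sin(x[2])
for q in [(29,21,62),(71,26,62),(71,26,47),(71,-26,62),(155,4,60)]:
  q=np.array(q)/1e3; print(q,((proj(c,[[x[0]+cs*q[0]-s*q[1],x[1]+s*q[0]+cs*q[1],q[2]]])-[290,180])*5).round(0))
E
```

```text
5.4 [0.4899 0.0414 0.036 ] yaw -170.87 tz [ 0.002  0.    -1.   ] [ 0.084  0.372 -0.299  0.898  0.    -0.075] [0.3 0.9 0.4] 0.05601546923441754
k 5.0
0 [[224.0, 406.0], [175.0, 408.0], [213.0, 334.0], [165.0, 336.0]]
-0.0187 [[225.0, 372.0], [175.0, 374.0], [213.0, 301.0], [166.0, 303.0]]
-0.03 [[226.0, 351.0], [175.0, 353.0], [213.0, 281.0], [166.0, 282.0]]
[0.029 0.021 0.062] [[250. 348.]]
[0.071 0.026 0.062] [[156. 359.]]
[0.071 0.026 0.047] [[156. 386.]]
[ 0.071 -0.026  0.062] [[147. 293.]]
[0.155 0.004 0.06 ] [[-36. 342.]]
```

View pics/s3.png

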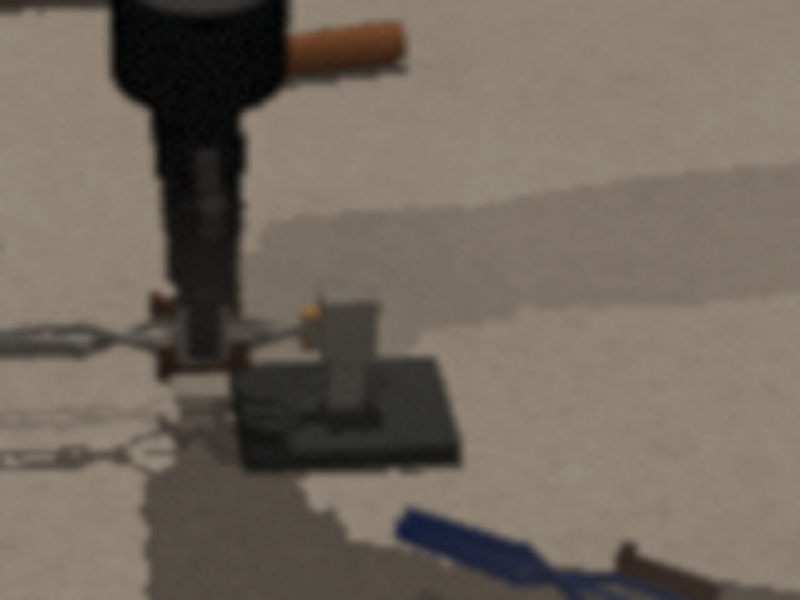

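The side view puts the fingertips at about (205,362), against the grip's lower edge near row 378. The pads cover only the upper half of the grips, so I'll lower 12 mm before squeezing.

Emit:
move_arm --motion '[[56, [0, 0, 0.1], 0], [56, [0, 0, 0.24], 0], [56, [0, 0, 0.24], 0], [50, [0, 0, 0.24], 0], [46, [0, 0, 0.24], 0], [42, [0, 0, 0.24], 0], [40, [0, 0, 0.24], 0], [37, [0, 0, 0.24], 0], [33, [0, 0, 0.24], 0], [33, [0, 0, 0.24], 0]]'

```text
clock: 6.45
eef_pos: [0.4905, 0.0419, 0.0241]
tool_rot: [-0.08, 0.997, 0.0, 0.002]
ft_force: [0.8, 1.8, 5.3]
grip_width: 0.0337
```

```bash
python3 look.py s4 side 290,180,450,300;python3 look.py w4
```

```text
6.45 [0.4905 0.0419 0.0241] yaw -170.83 tz [ 0.003  0.001 -1.   ] [ 0.085  0.387 -0.313  0.867  0.001 -0.075] [0.8 1.8 5.3] 0.03374040729023727
k 5.0
6.5 [0.4905 0.0419 0.024 ] yaw -170.83 tz [ 0.003  0.001 -1.   ] [ 0.085  0.388 -0.313  0.867  0.001 -0.075] [0.8 2.2 5.8] 0.033632726673793585
```

View pics/s4.png

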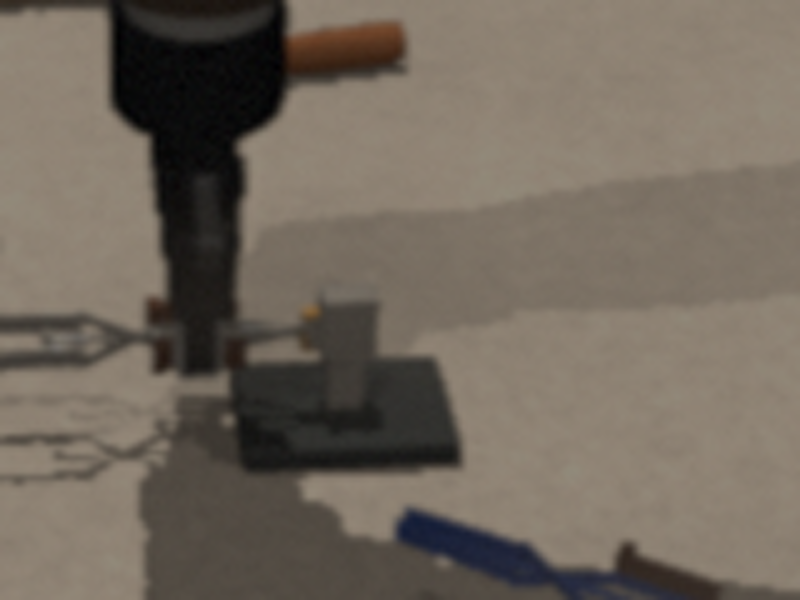

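View pics/w4.png

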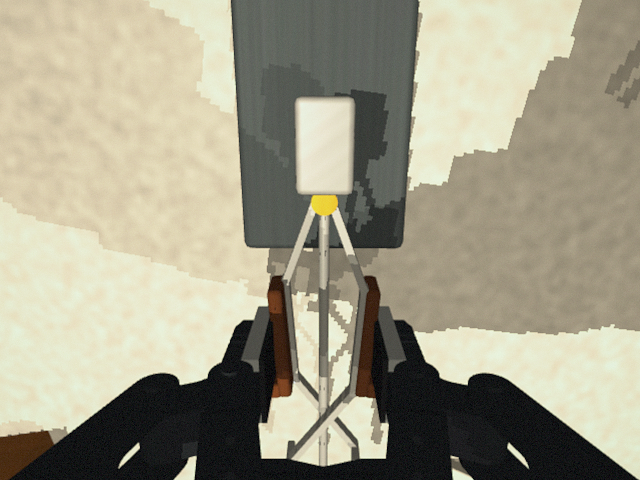

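Emit:
move_arm --motion '[[33, [-0.02, -0.1, 0], 0.3], [33, [-0.06, -0.3, 0], 0.9], [33, [-0.12, -0.55, 0], 1.6], [33, [-0.18, -0.85, 0], 2.3], [33, [-0.24, -1.15, 0], 3.0], [33, [-0.3, -1.45, 0], 3.8], [33, [-0.36, -1.75, 0], 4.6], [33, [-0.41, -2.0, 0], 5.3], [33, [-0.43, -2.12, 0], 5.7], [33, [-0.43, -2.12, 0], 5.7]]'

```text
clock: 7.55
eef_pos: [0.5258, -0.0592, 0.0232]
tool_rot: [0.218, 0.976, 0.001, -0.001]
ft_force: [-3.3, 3.7, 8.8]
grip_width: 0.0342
```

```bash
python3 look.py t5 top 220,130,420,280;python3 look.py w5
```

```text
7.55 [ 0.5258 -0.0592  0.0232] yaw 154.87 tz [-0.002  0.003 -1.   ] [-0.114  0.453 -0.206  0.914  0.002  0.325] [-3.3  3.7  8.8] 0.03419088958011511
k 4.0
7.6 [ 0.5257 -0.0591  0.0233] yaw 154.91 tz [-0.002  0.002 -1.   ] [-0.113  0.453 -0.207  0.914  0.002  0.325] [-3.8  3.7  8.2] 0.03397341520629406
```

View pics/t5.png

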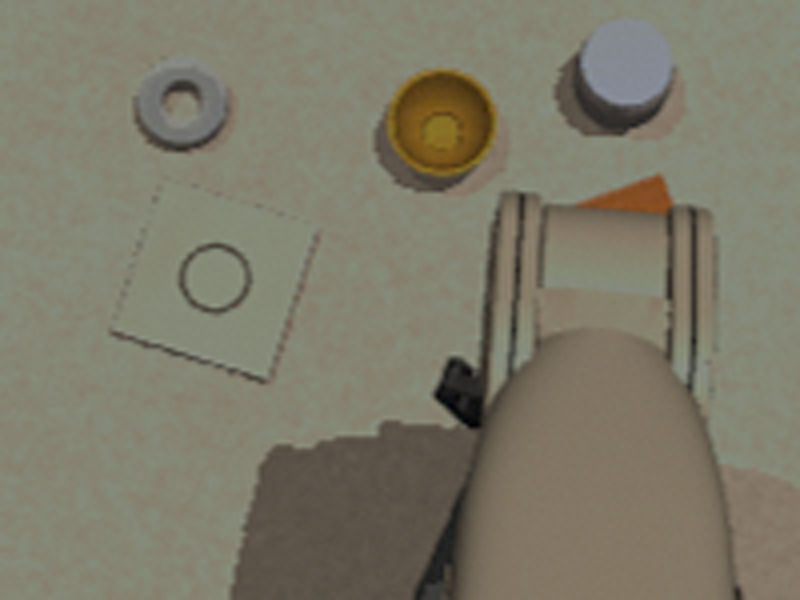

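View pics/w5.png

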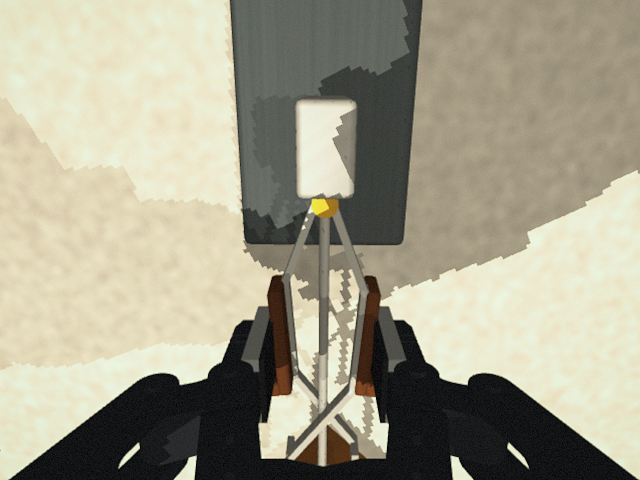

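```bash
cat > fitth.py <<'E'
from h import *
from scipy.optimize import least_squares
def w(x,q):
    q=np.atleast_2d(np.array(q,float));cs,s=np.cos(x[2]),np.sin(x[2]);return np.c_[x[0]+cs*q[:,0]-s*q[:,1],x[1]+s*q[:,0]+cs*q[:,1],q[:,2]]
def fit(c,o,mod,ob,x0):
    mod=np.array(mod)/1e3;ob=np.array(ob,float)
    f=lambda x:(proj(c,w(x,mod),o)-ob).ravel()
    r=least_squares(f,x0);return r.x,f(r.x).reshape(-1,2).round(1)
E
python3 - <<'E'
from fitth import *
import pickle
for n in ("w4","w5"):
    o,c=pickle.load(open(n+".pkl","rb"))
    T=R.from_quat(o["tool_rot"]).as_matrix()
    y=np.arctan2(-T[1,0],-T[0,0])
    ob=[(244,246),(404,246),(296,98),(354,98),(353,195),(297,195)] if n=="w4" else [(244,245),(404,244),(296,98),(356,98),(354,198),(297,198)]
    x,res=fit(c,o,[(33,-35,14),(33,35,14),(-30,-8,75),(-30,8,75),(-4,8,75),(-4,-8,75)],ob,[.45,0,y])
    print(n,x,np.degrees(x[2]),np.degrees(y)); print(res.tolist())
    d=o["eef_pos"][:2]-x[:2];cs,s=np.cos(x[2]),np.sin(x[2]);print("tcp in TH",cs*d[0]+s*d[1],-s*d[0]+cs*d[1])
    S=np.array([.648,-.116])-x[:2];print("stem in TH",cs*S[0]+s*S[1],-s*S[0]+cs*S[1])
E
```

```text
w4 [0.43852704 0.03344536 0.15966499] 9.148129897854018 9.169270784323311
[[-0.2, 4.2], [0.4, 4.3], [-2.6, -3.1], [2.7, -3.1], [1.3, 1.2], [-1.6, 1.1]]
tcp in TH 0.052654752228622384 9.085507177463391e-05
stem in TH 0.18304864850724073 -0.18084808163258706
w5 [ 0.47871628 -0.0370955  -0.43939   ] -25.1751925804214 -25.088472816348666
[[-0.1, 6.6], [0.8, 7.9], [-1.9, -2.7], [1.6, -2.6], [1.0, -1.1], [-1.0, -1.2]]
tcp in TH 0.05188745928751592 4.435581760406371e-05
stem in TH 0.18676867264225255 0.0006017110549735305
```

Emit:
move_arm --motion '[[33, [0, 0, -0.02], 0], [33, [-0.06, 0, -0.02], 0], [33, [-0.16, 0, -0.02], 0], [33, [-0.28, 0, -0.02], 0], [33, [-0.42, 0.01, -0.02], 0], [33, [-0.56, 0.01, -0.02], 0], [33, [-0.7, 0.01, -0.02], 0], [33, [-0.8, 0.01, -0.02], 0], [33, [-0.86, 0.01, -0.02], 0], [33, [-0.86, 0.01, -0.02], 0]]'

```text
clock: 8.65
eef_pos: [0.5637, -0.0772, 0.0233]
tool_rot: [0.217, 0.976, -0.0, -0.003]
ft_force: [-4.3, 2.0, 4.3]
grip_width: 0.0336
```

```bash
python3 look.py s6 side 230,170,390,290; python3 look.py w6
```

```text
8.65 [ 0.5637 -0.0772  0.0233] yaw 154.96 tz [-0.005  0.001 -1.   ] [-0.136  0.522 -0.088  0.966  0.     0.301] [-4.3  2.   4.3] 0.033626266730061354
k 5.0
8.7 [ 0.5636 -0.0771  0.0233] yaw 154.97 tz [-0.005  0.001 -1.   ] [-0.136  0.522 -0.089  0.966  0.     0.301] [-5.3  2.4  4.5] 0.033613226336081214
```

View pics/s6.png

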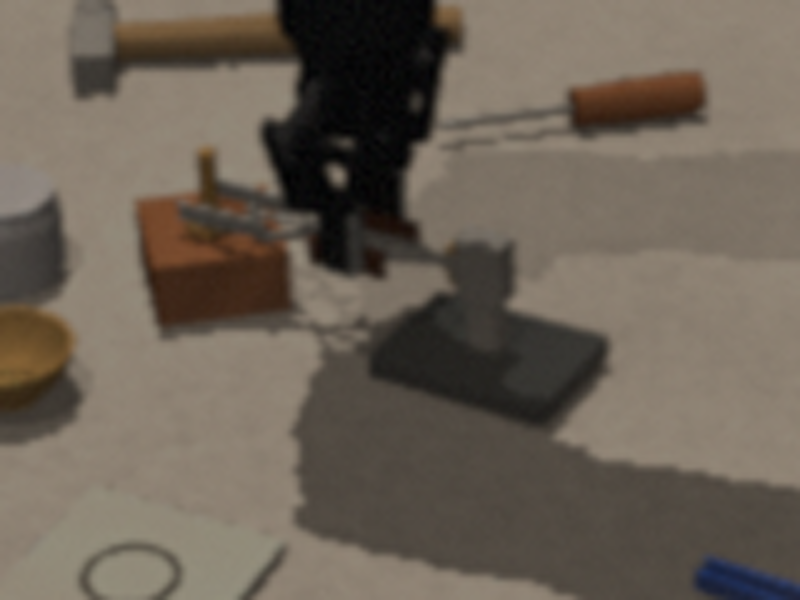

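View pics/w6.png

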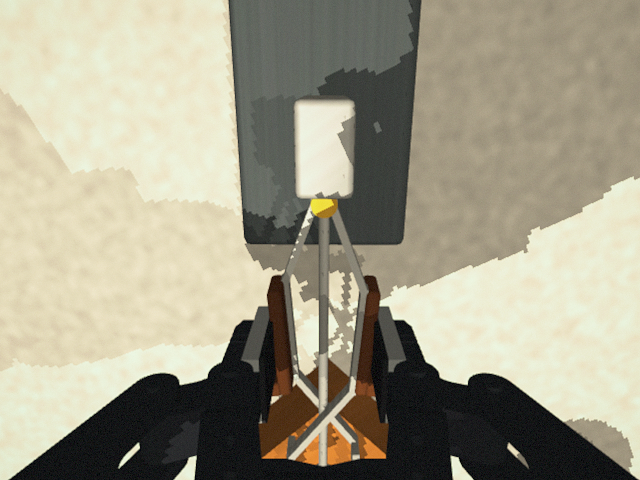

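Emit:
move_arm --motion '[[33, [-0.02, 0, 0], 0], [33, [-0.05, 0, 0], 0], [33, [-0.08, 0, 0], 0], [33, [-0.11, 0, 0], 0], [33, [-0.14, 0, 0], 0], [33, [-0.17, 0, 0], 0], [33, [-0.2, 0, 0], 0], [33, [-0.23, 0, 0], 0], [33, [-0.26, 0, 0], 0], [33, [-0.28, 0, 0], 0]]'

```text
clock: 9.75
eef_pos: [0.5759, -0.0828, 0.0232]
tool_rot: [0.217, 0.976, 0.0, -0.003]
ft_force: [-5.6, 2.1, 5.2]
grip_width: 0.0336
```

```bash
python3 look.py s7 side 240,180,320,240; python3 look.py s7b side 240,180,320,240
```

```text
9.75 [ 0.5759 -0.0828  0.0232] yaw 154.98 tz [-0.006  0.001 -1.   ] [-0.143  0.544 -0.049  0.983  0.001  0.294] [-5.6  2.1  5.2] 0.03357877605484246
k 10.0
9.8 [ 0.5761 -0.0829  0.0232] yaw 154.97 tz [-0.006  0.001 -1.   ] [-0.143  0.544 -0.049  0.983  0.     0.294] [-5.8  2.   4.7] 0.034114707991918965
k 10.0
```

View pics/s7.png

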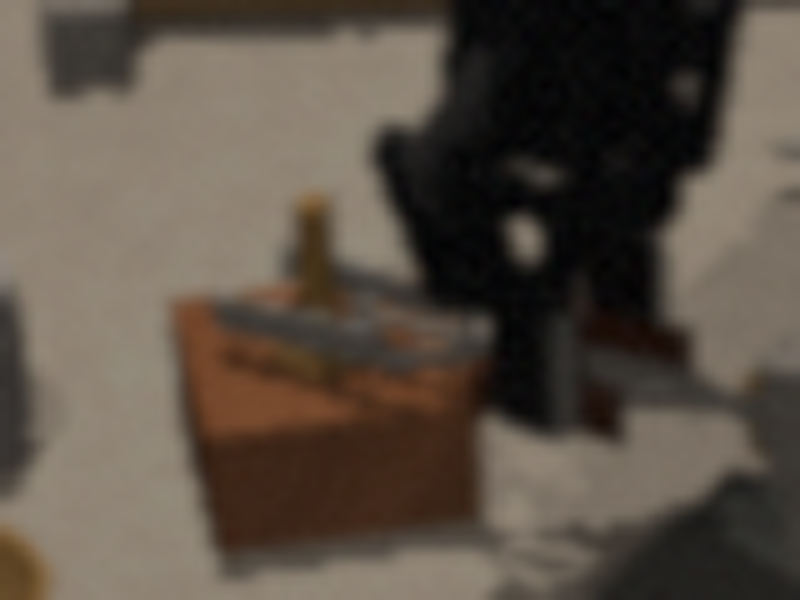

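Emit:
move_arm --motion '[[33, [-0.01, 0, 0], 0], [33, [-0.02, 0, 0], 0], [33, [-0.03, 0, 0], 0], [33, [-0.04, 0, 0], 0], [33, [-0.05, 0, 0], 0], [33, [-0.06, 0, 0], 0], [33, [-0.07, 0, 0], 0], [33, [-0.08, 0, 0], 0], [33, [-0.09, 0, 0], 0], [33, [-0.1, 0, 0], 0]]'

```text
clock: 10.85
eef_pos: [0.5803, -0.0849, 0.0232]
tool_rot: [0.217, 0.976, 0.0, -0.003]
ft_force: [-6.0, 2.3, 4.1]
grip_width: 0.0337
```

Emit:
move_arm --motion '[[33, [0, 0, 0], 0], [33, [-0.005, 0, 0], 0], [33, [-0.005, 0, 0], 0], [33, [-0.01, 0, 0], 0], [33, [-0.01, 0, 0], 0], [33, [-0.015, 0, 0], 0], [33, [-0.015, 0, 0], 0], [33, [-0.02, 0, 0], 0], [33, [-0.02, 0, 0], 0], [33, [-0.02, 0, 0], 0]]'

```text
clock: 11.85
eef_pos: [0.5811, -0.0852, 0.0231]
tool_rot: [0.217, 0.976, 0.0, -0.003]
ft_force: [-5.4, 2.4, 5.2]
grip_width: 0.0338
```

```bash
python3 look.py s8 side 240,180,320,240; python3 look.py s8b side 240,180,320,240
```

```text
11.85 [ 0.5811 -0.0852  0.0231] yaw 154.98 tz [-0.006  0.002 -1.   ] [-0.146  0.554 -0.032  0.991  0.001  0.291] [-5.4  2.4  5.2] 0.03378915526702246
k 10.0
11.9 [ 0.5811 -0.0852  0.0231] yaw 154.98 tz [-0.006  0.002 -1.   ] [-0.146  0.554 -0.032  0.991  0.001  0.291] [-6.3  2.5  5.3] 0.033732404964681
k 10.0
```

View pics/s8.png

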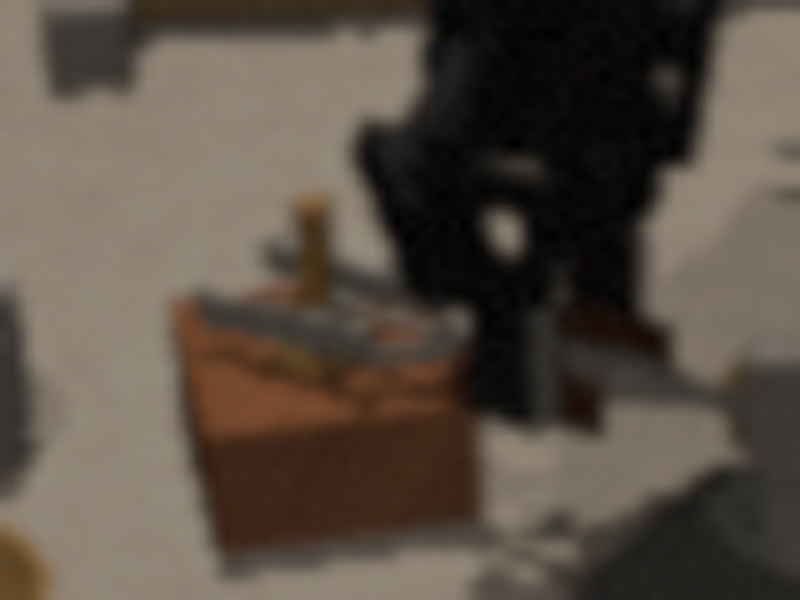

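Emit:
move_arm --motion '[[33, [0, 0, 0], 0], [33, [-0.005, 0, 0], 0], [33, [-0.005, 0, 0], 0], [33, [-0.01, 0, 0], 0], [33, [-0.01, 0, 0], 0], [33, [-0.015, 0, 0], 0], [33, [-0.015, 0, 0], 0], [33, [-0.02, 0, 0], 0], [33, [-0.02, 0, 0], 0], [33, [-0.02, 0, 0], 0]]'

```text
clock: 12.95
eef_pos: [0.5816, -0.0855, 0.0231]
tool_rot: [0.217, 0.976, 0.0, -0.004]
ft_force: [-6.5, 2.4, 4.7]
grip_width: 0.0337
```

Emit:
move_arm --motion '[[33, [0, 0, 0], 0], [33, [-0.005, 0, 0], 0], [33, [-0.005, 0, 0], 0], [33, [-0.01, 0, 0], 0], [33, [-0.01, 0, 0], 0], [33, [-0.015, 0, 0], 0], [33, [-0.015, 0, 0], 0], [33, [-0.02, 0, 0], 0], [33, [-0.02, 0, 0], 0], [33, [-0.02, 0, 0], 0]]'

```text
clock: 13.95
eef_pos: [0.5817, -0.0855, 0.023]
tool_rot: [0.217, 0.976, 0.0, -0.004]
ft_force: [-9.2, 3.1, 7.6]
grip_width: 0.0338
```

Emit:
move_arm --motion '[[33, [0, 0, 0], 0], [33, [-0.004, 0, 0], 0], [33, [-0.004, 0, 0], 0], [33, [-0.008, 0, 0], 0], [33, [-0.008, 0, 0], 0], [33, [-0.008, 0, 0], 0], [33, [-0.008, 0, 0], 0], [33, [-0.008, 0, 0], 0], [33, [-0.008, 0, 0], 0], [33, [-0.008, 0, 0], 0]]'

```text
clock: 14.95
eef_pos: [0.582, -0.0857, 0.0231]
tool_rot: [0.216, 0.976, 0.0, -0.004]
ft_force: [-8.4, 5.0, 7.5]
grip_width: 0.034
```

```bash
python3 look.py s9 side 240,180,320,240; python3 look.py w9;python3 look.py t9 top 320,150,420,225
python3 - <<'E'
from h import *
for i in range(3):
    o=get_obs();print(o["ft_force"].round(1));camera("top")
E
```

```text
14.95 [ 0.582  -0.0857  0.0231] yaw 154.99 tz [-0.009  0.003 -1.   ] [-0.147  0.557 -0.026  0.996  0.001  0.29 ] [-8.4  5.   7.5] 0.03399227686962229
k 10.0
15.0 [ 0.582  -0.0857  0.0231] yaw 155.0 tz [-0.009  0.003 -1.   ] [-0.147  0.557 -0.026  0.996  0.001  0.29 ] [-8.8  3.7  6.4] 0.034295572800901196
15.05 [ 0.5819 -0.0856  0.023 ] yaw 154.99 tz [-0.009  0.003 -1.   ] [-0.147  0.557 -0.026  0.996  0.001  0.29 ] [-7.1  4.4  6.8] 0.03393586465925994
k 8.0
[-7.5  3.4  7.3]
[-8.7  4.2  6.1]
[-8.2  4.   6.8]
```

View pics/s9.png

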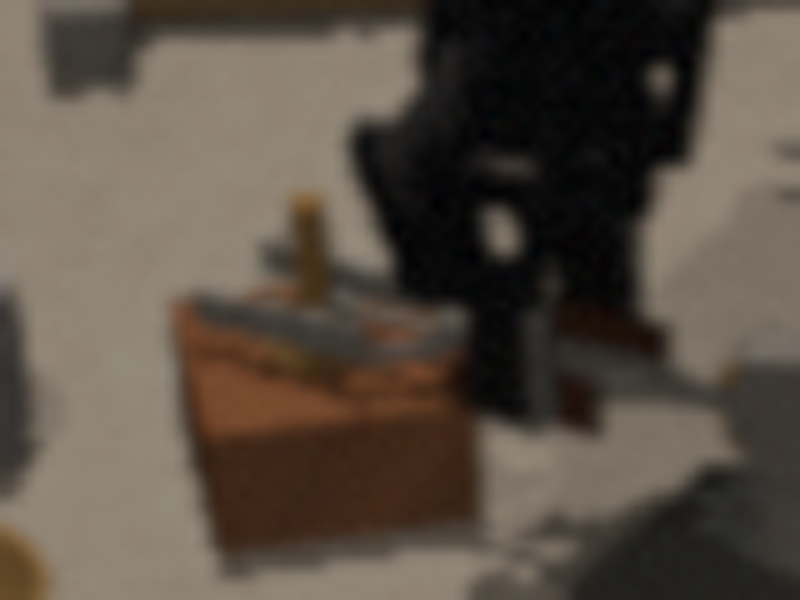

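View pics/w9.png

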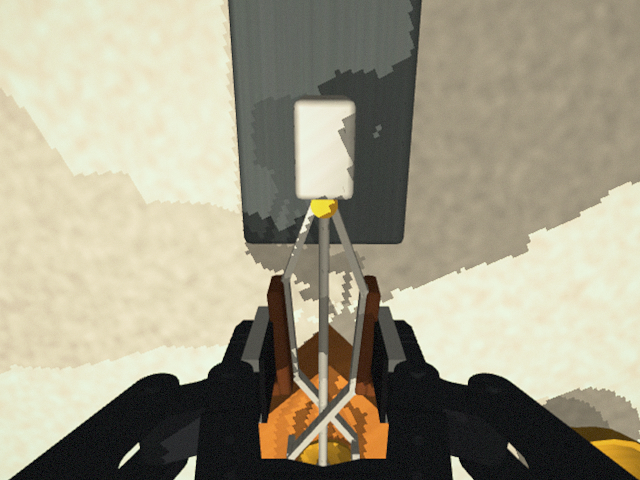

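Emit:
move_arm --motion '[[33, [-0.003, 0, 0], 0], [33, [-0.006, 0, 0], 0], [33, [-0.01, 0, 0], 0], [33, [-0.01, 0, 0], 0], [33, [-0.01, 0, 0], 0], [33, [-0.01, 0, 0], 0], [33, [-0.01, 0, 0], 0], [33, [-0.01, 0, 0], 0], [33, [-0.01, 0, 0], 0], [33, [-0.01, 0, 0], 0]]'

```text
clock: 16.25
eef_pos: [0.582, -0.0857, 0.023]
tool_rot: [0.216, 0.976, 0.0, -0.005]
ft_force: [-9.6, 5.2, 8.0]
grip_width: 0.0338
```

Run:
```python
from h import *
h=np.array([.906,-.423,0])
F=[]
for i in range(4):
    o=get_obs();F.append(o["ft_force"]);camera("top")
print(np.mean(F,0),np.mean(F,0)@h,o["eef_pos"])
```

```text
[-9.15141111  4.89881991  7.71836534] -10.363379292317852 [ 0.581993   -0.08568427  0.02302507]
```

Emit:
move_arm --motion '[[33, [0.01, 0, 0], 0], [33, [0.02, 0, -0.01], 0], [33, [0.03, 0, -0.02], 0], [33, [0.04, 0, -0.03], 0], [33, [0.04, 0, -0.03], 0], [36, [0.04, 0, -0.03], 0], [40, [0.04, 0, -0.03], 0], [44, [0.04, 0, -0.03], 0], [50, [0.04, 0, -0.03], 0], [58, [0.04, 0, -0.03], 0]]'

```text
clock: 17.45
eef_pos: [0.5869, -0.0871, 0.0264]
tool_rot: [0.217, 0.976, -0.0, 0.002]
ft_force: [-0.4, -0.2, 0.8]
grip_width: 0.0581
```

Emit:
move_arm --motion '[[66, [0, 0, 0], 0], [74, [0, 0, 0], 0], [80, [0, 0, 0], 0], [80, [0, 0, 0], 0], [80, [0, 0, 0], 0], [80, [0, 0, -0.2], 0], [80, [0, 0, -0.5], 0], [80, [0, 0, -1.0], 0], [80, [0, 0, -1.5], 0], [80, [0, 0, -1.8], 0]]'

```text
clock: 18.45
eef_pos: [0.5863, -0.0867, 0.1185]
tool_rot: [0.217, 0.976, 0.0, 0.002]
ft_force: [-0.2, -0.8, 0.3]
grip_width: 0.08
```

```bash
python3 look.py s10 side 230,170,390,290; python3 look.py w10
```

```text
18.45 [ 0.5863 -0.0867  0.1185] yaw 154.95 tz [ 0.004 -0.001 -1.   ] [-0.147  0.47   0.099  1.196 -0.     0.291] [-0.2 -0.8  0.3] 0.08000617357911995
k 5.0
18.5 [ 0.5877 -0.0868  0.1208] yaw 154.95 tz [ 0.007 -0.001 -1.   ] [-0.147  0.468  0.102  1.197 -0.     0.291] [ 0.2 -0.2  0.8] 0.07978306379867595
```

View pics/s10.png

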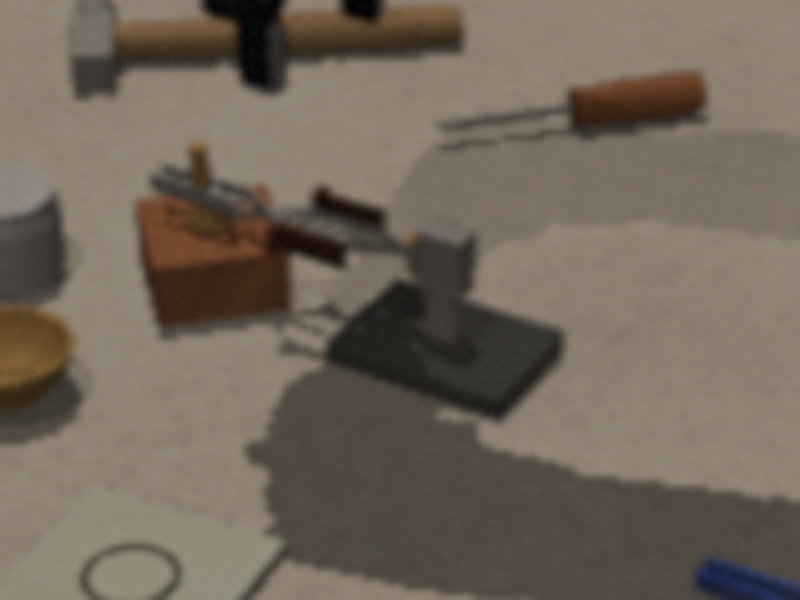

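View pics/w10.png

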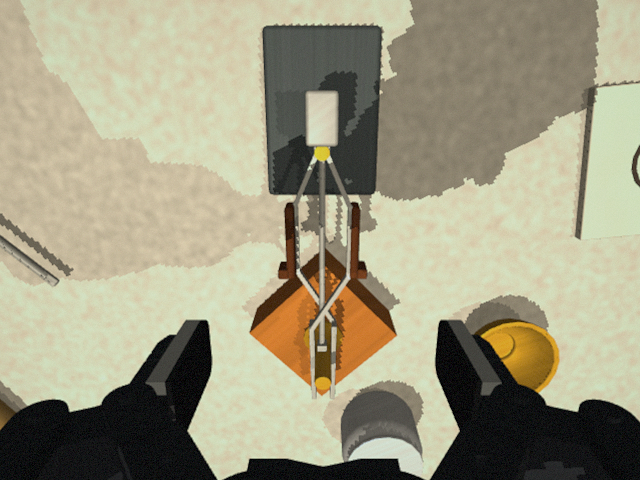

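The side view shows the jaws closed on the stem near (200,185), with the casting upright. Next I'll locate the tail block for the pick.

Run:
```python
from fitth import *
import pickle
o,c=pickle.load(open("w10.pkl","rb"))
T=R.from_quat(o["tool_rot"]).as_matrix()
x,res=fit(c,o,[(-67,-35,14),(-67,35,14),(33,35,14),(33,-35,14),(-30,-8,75),(-30,8,75),(-4,8,75),(-4,-8,75)],[(263,27),(382,27),(378,194),(268,193),(306,91),(338,90),(338,146),(307,145)],[.53,-.06,-.44])
print(x,np.degrees(x[2]),res.tolist())
g=w(x,[[-.017,0,.058]])[0];print("tail",g,"delta/50",T.T@(g-o["eef_pos"])/.05)
# stem top in TH
S=ray(c,323,383,.08,o);d=S[:2]-x[:2];cs,s=np.cos(x[2]),np.sin(x[2]);print("stem",S,"in TH",cs*d[0]+s*d[1],-s*d[0]+cs*d[1])
print("board corners", ray(c,591,87,.008,o),ray(c,581,239,.008,o))
```

```text
[ 0.53689238 -0.06397504 -0.43592619] -24.97673088899193 [[-1.6, -2.8], [1.3, -2.9], [-1.5, 1.3], [0.7, 2.5], [-0.7, -0.8], [1.6, 0.2], [1.0, 1.1], [-1.0, 2.2]]
tail [ 0.52148223 -0.05679678  0.058     ] delta/50 [ 1.46270887 -0.01921291  1.2446659 ]
stem [ 0.65308606 -0.11798586  0.08      ] in TH 0.12813325005773704 0.00010309921812585304
board corners [0.57644447 0.09940413 0.008     ] [0.67080383 0.06959189 0.008     ]
```

Emit:
move_arm --motion '[[80, [0.3, 0, 0], 0], [80, [0.7, -0.01, 0], 0], [70, [1.1, -0.02, 0], 0], [60, [1.45, -0.02, 0], 0], [60, [1.45, -0.02, 0.3], 0], [60, [1.45, -0.02, 0.7], 0], [60, [1.45, -0.02, 1.1], 0], [60, [1.45, -0.02, 1.45], 0], [60, [1.45, -0.02, 1.64], 0], [60, [1.45, -0.02, 1.64], 0]]'

```text
clock: 19.55
eef_pos: [0.5172, -0.0565, 0.0316]
tool_rot: [0.217, 0.976, -0.0, -0.002]
ft_force: [-0.9, -0.7, -0.9]
grip_width: 0.0597
```

```bash
python3 look.py s11 side 260,180,420,300; python3 look.py w11
```

```text
19.55 [ 0.5172 -0.0565  0.0316] yaw 154.95 tz [-0.004  0.    -1.   ] [-0.109  0.43  -0.22   0.926  0.     0.328] [-0.9 -0.7 -0.9] 0.05972124420509009
k 5.0
19.6 [ 0.5183 -0.0566  0.0327] yaw 154.95 tz [-0.002  0.    -1.   ] [-0.109  0.428 -0.218  0.926  0.     0.328] [0.5 0.3 0.3] 0.05993261931187437
```

View pics/s11.png

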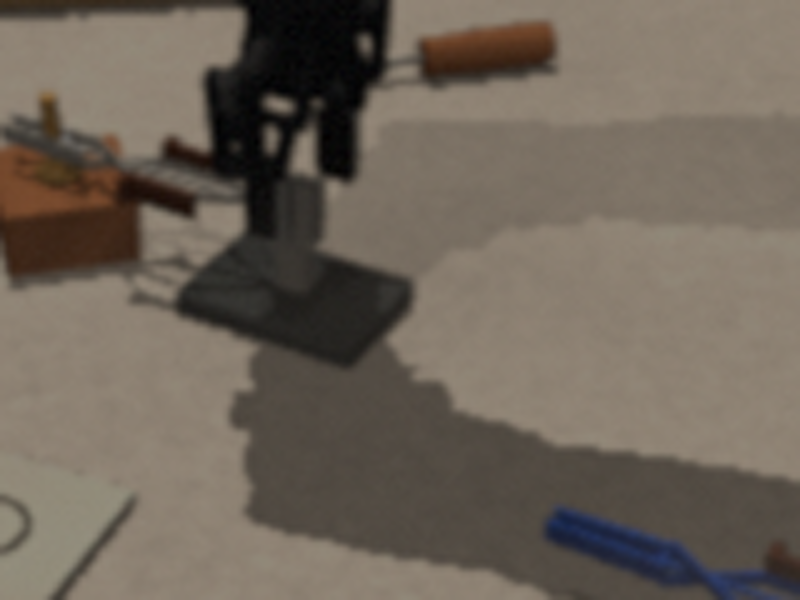

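View pics/w11.png

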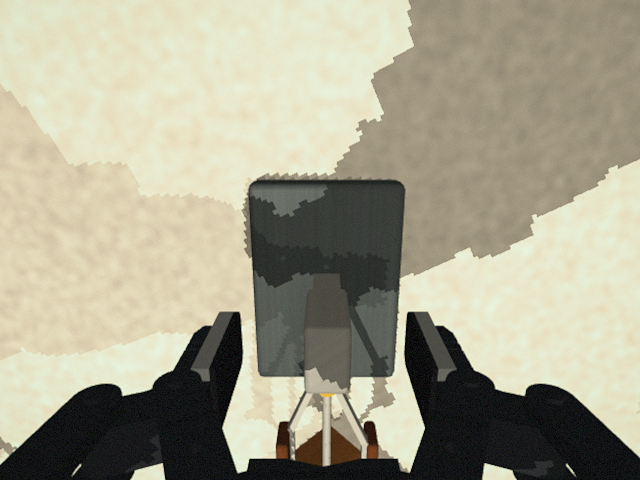

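Emit:
move_arm --motion '[[60, [0, 0.025, 0], 0], [45, [0, 0.025, 0], 0], [35, [0, 0.025, 0], 0], [28, [0, 0.025, 0], 0], [23, [0, 0.025, 0], 0], [20, [0, 0.025, 0], 0], [17, [0, 0.025, 0], 0], [12, [0, 0.025, 0], 0], [10, [0, 0.025, 0], 0], [10, [0, 0.025, 0], 0]]'

```text
clock: 20.65
eef_pos: [0.5195, -0.0556, 0.0336]
tool_rot: [0.217, 0.976, -0.0, 0.0]
ft_force: [-1.4, -1.4, 3.7]
grip_width: 0.0148
```

```bash
python3 look.py s12 side 230,170,390,290; python3 look.py w12
```

```text
20.65 [ 0.5195 -0.0556  0.0336] yaw 154.95 tz [ 0. -0. -1.] [-0.107  0.428 -0.216  0.927 -0.     0.331] [-1.4 -1.4  3.7] 0.014841761076897853
k 5.0
20.7 [ 0.5195 -0.0557  0.0336] yaw 154.94 tz [ 0. -0. -1.] [-0.107  0.428 -0.216  0.927 -0.     0.331] [-0.8 -0.2  2.9] 0.014937665084579919
```

View pics/s12.png

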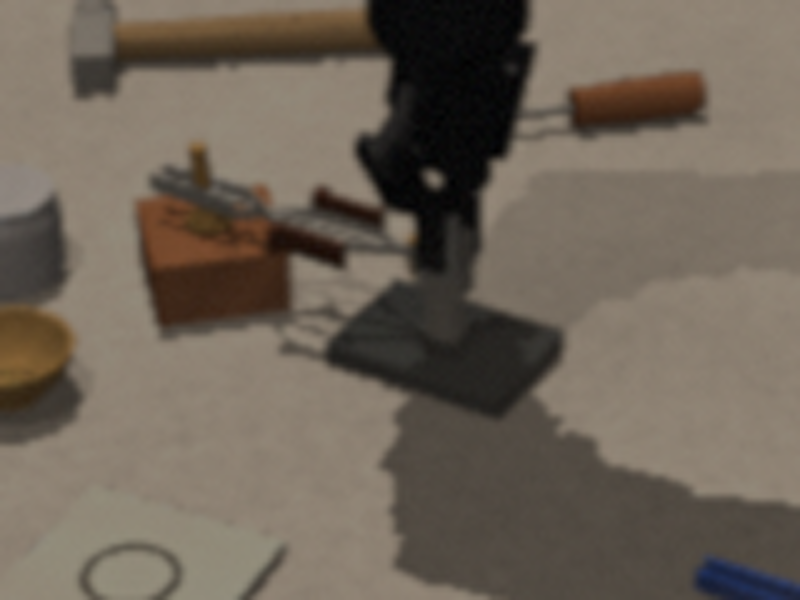

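View pics/w12.png

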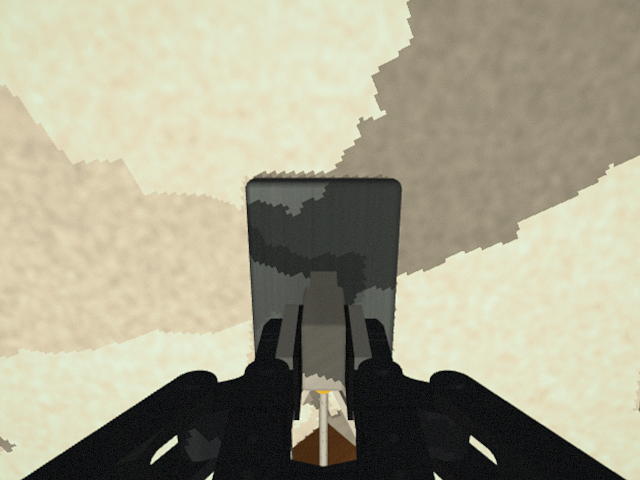

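Emit:
move_arm --motion '[[10, [0, 0, -0.02], 0], [10, [0, 0, -0.06], 0], [10, [0, 0, -0.12], 0], [10, [0, 0, -0.2], 0], [10, [0, 0, -0.28], 0], [10, [0, 0, -0.36], 0], [10, [0, 0, -0.44], 0], [10, [0, 0, -0.52], 0], [10, [0, 0, -0.6], 0], [10, [0, 0, -0.64], 0]]'

```text
clock: 21.75
eef_pos: [0.5199, -0.0556, 0.066]
tool_rot: [0.217, 0.976, 0.0, 0.0]
ft_force: [0.1, -0.1, -4.8]
grip_width: 0.0145
```

```bash
python3 look.py s13 side 230,150,390,270; python3 look.py w13
```

```text
21.75 [ 0.5199 -0.0556  0.066 ] yaw 154.95 tz [ 0.001 -0.    -1.   ] [-0.106  0.391 -0.176  1.003  0.     0.331] [ 0.1 -0.1 -4.8] 0.014490973069880573
k 5.0
21.8 [ 0.5199 -0.0556  0.0662] yaw 154.95 tz [ 0.001 -0.    -1.   ] [-0.106  0.391 -0.176  1.003 -0.     0.331] [ 1.7 -0.1 -4.6] 0.014686726534071421
```

View pics/s13.png

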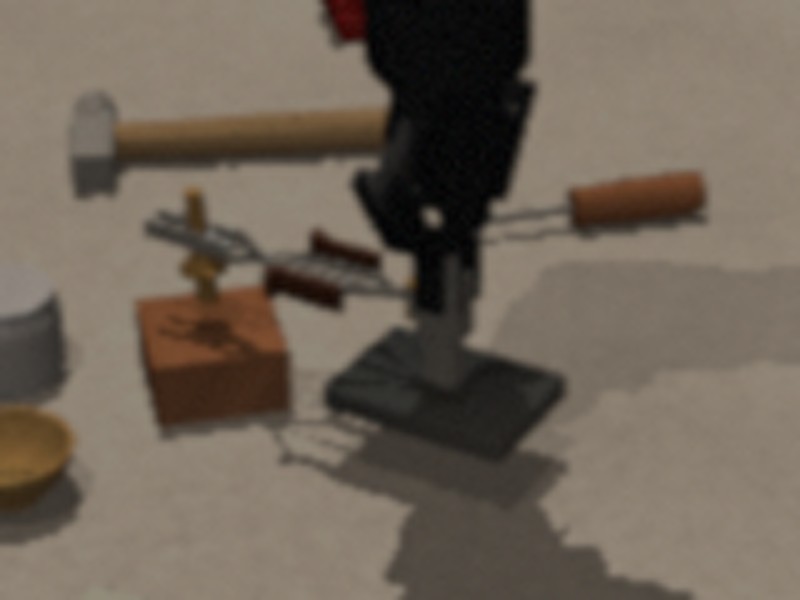

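Emit:
move_arm --motion '[[10, [0, 0, -0.1], 0], [10, [0.03, 0.06, -0.2], 0], [10, [0.1, 0.2, -0.2], 0], [10, [0.2, 0.4, -0.2], -0.1], [10, [0.34, 0.65, -0.2], -0.2], [10, [0.48, 0.92, -0.2], -0.3], [10, [0.62, 1.2, -0.2], -0.4], [10, [0.78, 1.5, -0.2], -0.5], [10, [0.93, 1.8, -0.2], -0.6], [10, [1.09, 2.1, -0.2], -0.7]]'

```text
clock: 22.85
eef_pos: [0.5142, 0.0647, 0.0753]
tool_rot: [0.18, 0.984, 0.0, -0.0]
ft_force: [-0.5, 0.1, -4.0]
grip_width: 0.0146
```

Emit:
move_arm --motion '[[10, [0.175, 0.28, 0], -0.1], [10, [0.35, 0.56, 0], -0.2], [10, [0.53, 0.86, 0], -0.27], [10, [0.71, 1.16, 0], -0.27], [10, [0.88, 1.45, 0], -0.27], [10, [1.02, 1.7, 0], -0.27], [10, [1.13, 1.88, 0], -0.27], [10, [1.2, 1.98, 0], -0.27], [10, [1.22, 2.0, 0], -0.27], [10, [1.22, 2.0, 0], -0.27]]'

```text
clock: 23.85
eef_pos: [0.4931, 0.1776, 0.0753]
tool_rot: [0.167, 0.986, -0.0, -0.0]
ft_force: [-0.0, -0.4, -5.7]
grip_width: 0.0149
```

```bash
python3 look.py s14 side 190,170,390,320; python3 look.py w14; python3 look.py t14 top 220,130,420,280
```

```text
23.85 [0.4931 0.1776 0.0753] yaw 160.77 tz [-0. -0. -1.] [ 0.346  0.384 -0.158  1.028 -0.     0.682] [-0.  -0.4 -5.7] 0.014893345199999523
k 4.0
23.9 [0.4932 0.1774 0.0754] yaw 160.74 tz [-0. -0. -1.] [ 0.345  0.384 -0.158  1.028 -0.     0.682] [-0.3 -0.5 -5.5] 0.014918640644480062
23.95 [0.4933 0.1772 0.0754] yaw 160.72 tz [-0. -0. -1.] [ 0.345  0.384 -0.158  1.028 -0.     0.682] [ 0.9  0.4 -4.5] 0.01465503530532518
k 4.0
```

View pics/s14.png

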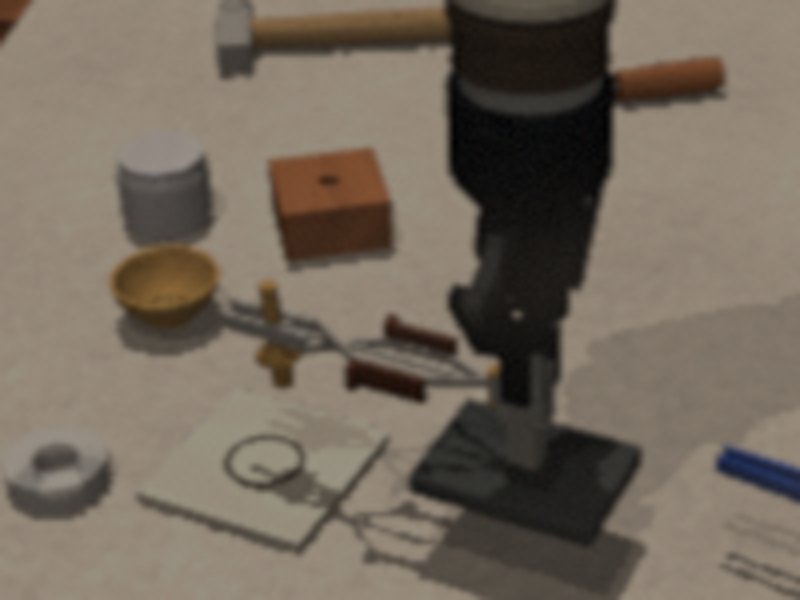

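View pics/w14.png

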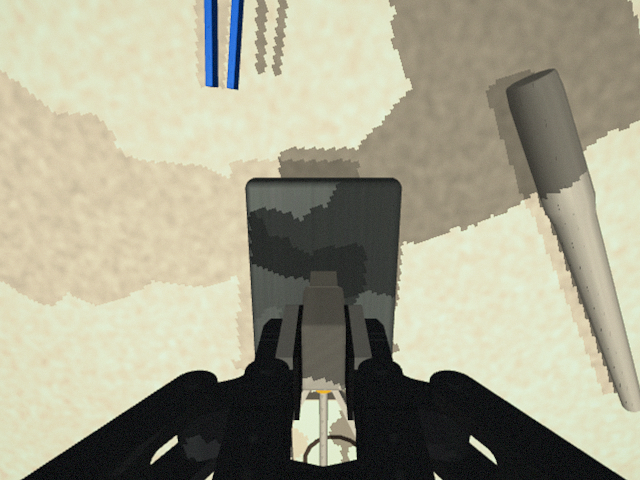

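View pics/t14.png

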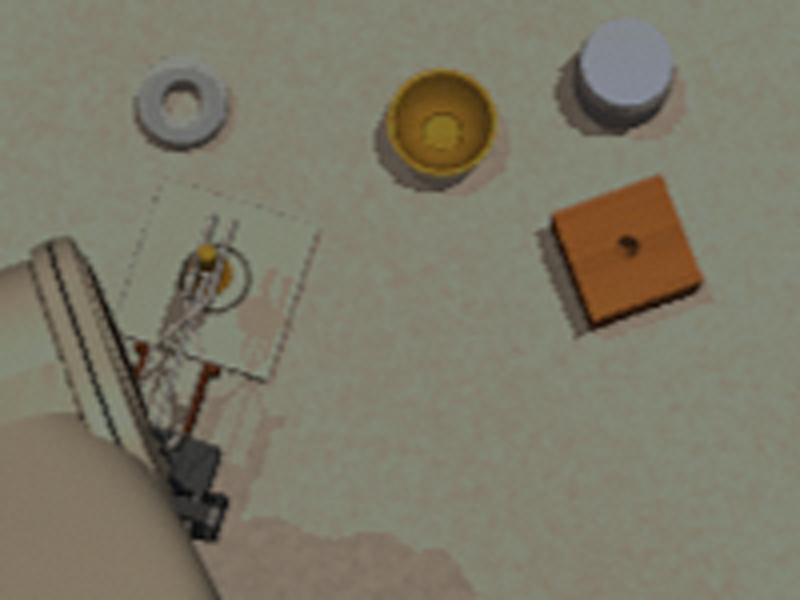

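Run:
```python
from h import *
import pickle
o,c=pickle.load(open("t14.pkl","rb"))
f=lambda x,y:(220+x/4,130+y/4)
print("top of stem",ray(c,*f(207,252),.122)); print("bell",ray(c,*f(221,277),.086)); print("ring",ray(c,*f(215.5,278),.008))
s,cs=pickle.load(open("s14.pkl","rb"))
g=lambda x,y:(190+x/4,170+y/4)
# triangulate with side
from scipy.optimize import least_squares
def tri(pt,ps): 
    return least_squares(lambda P:np.r_[proj(c,P)[0]-f(*pt),proj(cs,P)[0]-g(*ps)],[.64,.13,.08])
r=tri((207,252),(269,287));print("stemtop tri",r.x,r.fun.round(1))
r=tri((221,277),(277,357));print("bell tri",r.x,r.fun.round(1))
print("side ring",ray(cs,*g(264,461),.008)); print("side foot end if on z", [ray(cs,*g(283,384),z) for z in (.055,.06)])
```

```text
top of stem [0.63008585 0.13070855 0.122     ]
bell [0.62351072 0.12579736 0.086     ]
ring [0.64007717 0.13496106 0.008     ]
stemtop tri [0.6302394  0.13068379 0.12267285] [-0.  -0.1  0.1  0. ]
bell tri [0.62852067 0.12683091 0.07517445] [-0.1 -1.1  1.   0.2]
side ring [0.64189919 0.13139342 0.008     ]
side foot end if on z [array([0.62963654, 0.1231277 , 0.055     ]), array([0.62801432, 0.12956702, 0.06      ])]
```

Emit:
move_arm --motion '[[10, [-0.07, 0.05, 0], 0], [10, [-0.15, 0.1, 0], 0], [10, [-0.23, 0.15, 0], 0], [10, [-0.27, 0.18, 0.05], 0], [10, [-0.27, 0.18, 0.15], 0], [10, [-0.27, 0.18, 0.28], 0], [10, [-0.27, 0.18, 0.42], 0], [10, [-0.27, 0.18, 0.54], 0], [10, [-0.27, 0.18, 0.62], 0], [10, [-0.27, 0.18, 0.66], 0]]'

```text
clock: 25.0
eef_pos: [0.5084, 0.1817, 0.0417]
tool_rot: [0.167, 0.986, -0.0, -0.0]
ft_force: [-0.1, -0.8, -4.8]
grip_width: 0.0146
```

Emit:
move_arm --motion '[[10, [0, 0, 0.03], 0], [10, [0, 0, 0.06], 0], [10, [0, 0, 0.08], 0], [10, [0, 0, 0.1], 0], [10, [0, 0, 0.12], 0], [10, [0, 0, 0.14], 0], [10, [0, 0, 0.16], 0], [10, [0, 0, 0.175], 0], [10, [0, 0, 0.175], 0], [10, [0, 0, 0.175], 0]]'

```text
clock: 26.0
eef_pos: [0.5089, 0.1819, 0.0337]
tool_rot: [0.167, 0.986, 0.0, 0.0]
ft_force: [-0.1, -0.2, -5.9]
grip_width: 0.0143
```

```bash
python3 look.py s15 side 190,190,350,310; python3 look.py t15 top 240,160,320,220
```

```text
26.0 [0.5089 0.1819 0.0337] yaw 160.77 tz [ 0.  0. -1.] [ 0.343  0.458 -0.166  0.947  0.     0.679] [-0.1 -0.2 -5.9] 0.01429614395958549
k 5.0
26.05 [0.5089 0.1819 0.0337] yaw 160.77 tz [-0.  0. -1.] [ 0.343  0.458 -0.166  0.947  0.     0.679] [ 0.  -0.1 -5.8] 0.014576674532382898
k 10.0
```

View pics/s15.png

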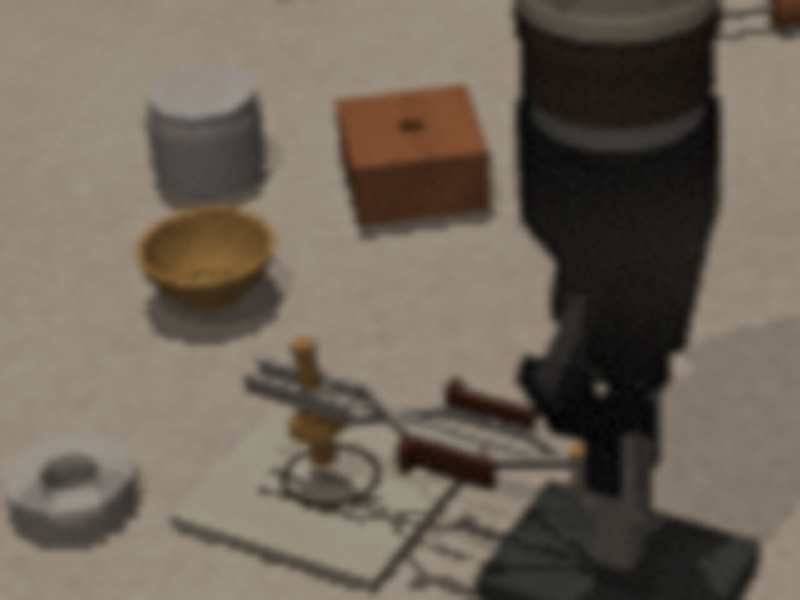

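View pics/t15.png

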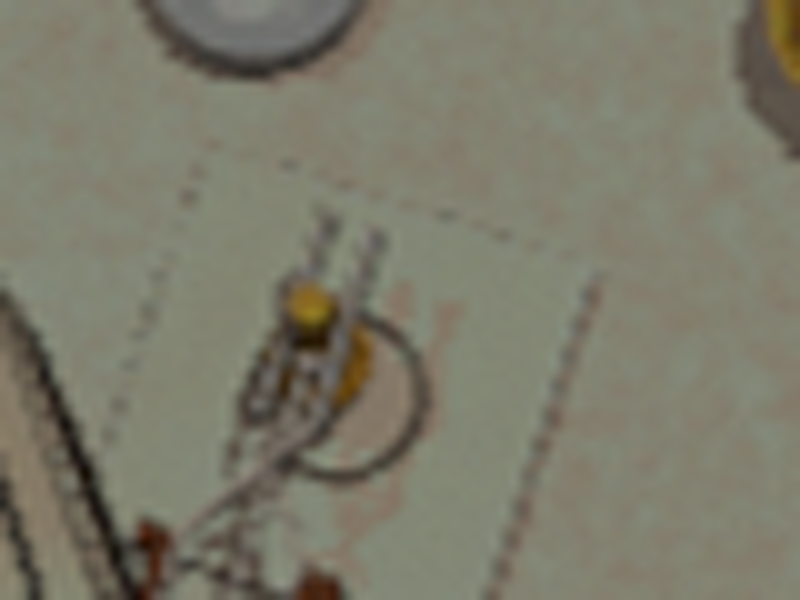

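Run:
```python
from h import *
import pickle
o,c=pickle.load(open("t15.pkl","rb"));_,cs=pickle.load(open("s15.pkl","rb"))
f=lambda x,y:(240+x/10,160+y/10); g=lambda x,y:(190+x/5,190+y/5)
a=ray(c,*f(311,300),.081);b=ray(c,*f(330,370),.045);r=ray(c,*f(341,393),.008)
print("top-cam stemtop",a,"bell",b,"ring",r)
# side-cam
print("side ring",ray(cs,*g(331,475),.008)); 
for z in (.018,.02): print("side foot",ray(cs,*g(323,460),z))
print("side stemtop",ray(cs,*g(303,343),.081))
```

```text
top-cam stemtop [0.64663321 0.1353929  0.081     ] bell [0.63806503 0.13408784 0.045     ] ring [0.64055811 0.13440753 0.008     ]
side ring [0.64163584 0.13052132 0.008     ]
side foot [0.64391888 0.13270396 0.018     ]
side foot [0.64326292 0.13510201 0.02      ]
side stemtop [0.64722167 0.1333633  0.081     ]
```

Emit:
move_arm --motion '[[10, [0, 0, 0.004], 0], [10, [0, 0, 0.008], 0], [10, [0, 0, 0.012], 0], [10, [0, 0, 0.016], 0], [10, [0, 0, 0.02], 0], [10, [0, 0, 0.02], 0], [10, [0, 0, 0.02], 0], [10, [0, 0, 0.02], 0], [10, [0, 0, 0.02], 0], [10, [0, 0, 0.02], 0]]'

```text
clock: 27.1
eef_pos: [0.5091, 0.1819, 0.0334]
tool_rot: [0.167, 0.986, 0.0, 0.0]
ft_force: [-2.4, -2.2, 6.4]
grip_width: 0.0145
```

Emit:
move_arm --motion '[[10, [0, 0, 0.004], 0], [10, [0, 0, 0.008], 0], [10, [0, 0, 0.012], 0], [10, [0, 0, 0.016], 0], [10, [0, 0, 0.02], 0], [10, [0, 0, 0.02], 0], [10, [0, 0, 0.02], 0], [10, [0, 0, 0.02], 0], [10, [0, 0, 0.02], 0], [10, [0, 0, 0.02], 0]]'

```text
clock: 28.1
eef_pos: [0.5091, 0.1819, 0.0334]
tool_rot: [0.167, 0.986, 0.0, 0.001]
ft_force: [-5.5, -3.6, 11.9]
grip_width: 0.0146
```

Emit:
move_arm --motion '[[10, [0, 0, -0.01], 0], [10, [0, 0, -0.02], 0], [10, [0, 0, -0.025], 0], [10, [0, 0, -0.025], 0], [14, [0, 0, -0.025], 0], [16, [0, 0, -0.025], 0], [18, [0, 0, -0.025], 0], [22, [0, 0, -0.025], 0], [28, [0, 0, -0.025], 0], [36, [0, 0, -0.025], 0]]'

```text
clock: 29.1
eef_pos: [0.5091, 0.182, 0.0328]
tool_rot: [0.167, 0.986, 0.0, 0.0]
ft_force: [-0.2, -0.6, -0.8]
grip_width: 0.0363
```

Emit:
move_arm --motion '[[44, [0, 0, 0], 0], [50, [0, 0, 0], 0], [55, [0, 0, 0], 0], [55, [0, 0, -0.1], 0], [55, [0, 0, -0.3], 0], [55, [0, 0, -0.6], 0], [55, [0, 0, -1.0], 0], [55, [0, 0, -1.5], 0], [55, [0, 0, -2.0], 0], [55, [0, 0, -2.3], 0]]'

```text
clock: 30.1
eef_pos: [0.5101, 0.1823, 0.1512]
tool_rot: [0.167, 0.986, 0.001, 0.002]
ft_force: [0.3, -0.8, 0.3]
grip_width: 0.0551
```

```bash
python3 look.py s16 side 190,190,350,310; python3 look.py w16
```

```text
30.1 [0.5101 0.1823 0.1512] yaw 160.77 tz [ 0.004  0.001 -1.   ] [0.343 0.35  0.003 1.22  0.    0.679] [ 0.3 -0.8  0.3] 0.05510563214602311
k 5.0
30.15 [0.5113 0.1827 0.1533] yaw 160.77 tz [ 0.007  0.003 -1.   ] [0.343 0.348 0.006 1.221 0.    0.679] [1.  0.3 2.2] 0.05485987399526681
```

View pics/s16.png

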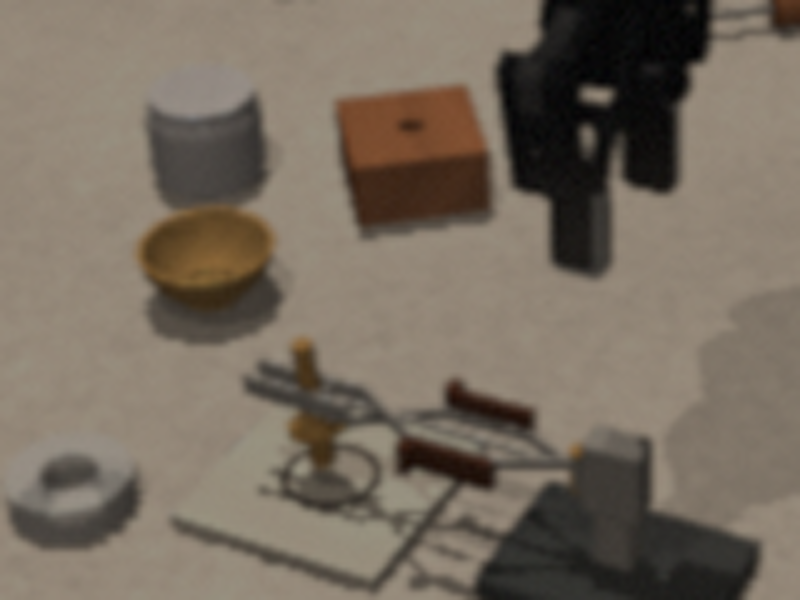

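View pics/w16.png

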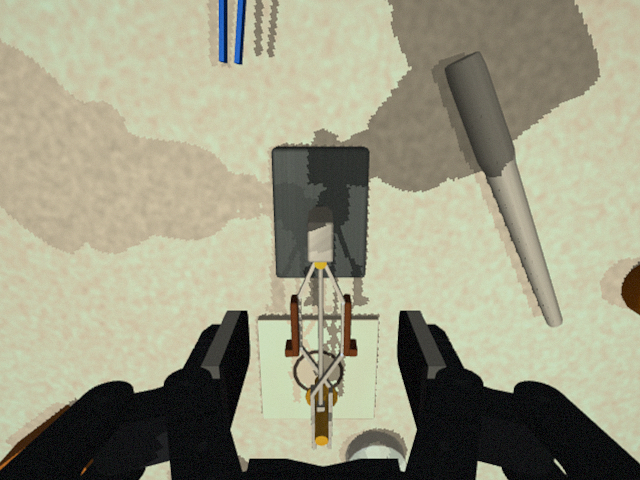

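Run:
```python
from h import *
import pickle
from scipy.optimize import least_squares
o,cw=pickle.load(open("w16.pkl","rb"));os_,cs=pickle.load(open("s16.pkl","rb"))
g=lambda x,y:(190+x/5,190+y/5)
print("wrist stemtop",ray(cw,322,440,.08,o),"ring",ray(cw,318,371,.008,o))
S=ray(cs,*g(303,343),.081)
# casting axis: stemtop S minus 62mm along axis with tilt along heading; fit foot pixel
h=np.array([np.cos(-.335),np.sin(-.335)])
for t in (0,.05,.1,.15,.2):
    P=S-.062*np.r_[np.sin(t)*h,np.cos(t)]
    q=(proj(cs,P)[0]-[190,190])*5; print(t,P.round(4),q.round(0))
```

```text
wrist stemtop [0.64694193 0.13439304 0.08      ] ring [0.64054594 0.13313218 0.008     ]
0 [0.6472 0.1334 0.019 ] [315. 459.]
0.05 [0.6443 0.1344 0.0191] [321. 460.]
0.1 [0.6414 0.1354 0.0193] [327. 462.]
0.15 [0.6385 0.1364 0.0197] [333. 463.]
0.2 [0.6356 0.1374 0.0202] [339. 464.]
```

```bash
python3 look.py s17 side 190,190,350,310; python3 -c "
from workcell import *
print(job_done())"
```

```text
30.2 [0.511  0.1826 0.1516] yaw 160.77 tz [ 0.006  0.002 -1.   ] [0.343 0.349 0.003 1.218 0.    0.679] [ 0.5 -0.2  1. ] 0.054890213033034305
k 5.0
the job is handed in; nothing more can be done
None
```

The casting now hangs over the ring in the third hand's tweezers, and I handed the job in at about 30 s. No verdict came back, so the results below are from my own measurements.

**What I did:**
- **Stem against the stop:** I squeezed the grips and slid the third hand in until the stem pressed on the stop rod. The push read about 3 to 4 N above sliding friction.
- **Grip and lift:** I let go so the jaws gripped the stem. Then I lifted the third hand by its tail block and stood it on the bench beside the board.

**Last checks, from the cameras:**
- **Casting position:** the foot is about 3–4 mm from the ring's middle and about 19 mm above the bench, clear of the board. The casting leans about 0.06 rad.
- **Third hand:** it looks flat on the bench and the gripper is well clear of it.
- **Other tools:** the bowl, tin and spool look unmoved in the last side picture. I did not recheck the flux jar, screwdriver and hammer at the end, but nothing came near them.

**What disagreed or was not measured:**
- **Camera offsets:** the camera views differed by about 3–4 mm, so I worked from relative positions.
- **Fingertip height:** the fingertips sat higher than the given geometry implied, so I lowered the arm 12 mm after a side view, before squeezing.
- **Setting down:** the wrist briefly read about 12 N downward before I eased off and let go.
- **Contact forces:** I inferred the stem contact force from the wrist reading and did not measure the tweezers' grip force on the stem.

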